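# Record the sample dish and pack the queen shipment

### The job

Get this queen bee order ready to ship: show the closed sample dish to the inspection camera by holding it level and still in the middle of the wire focusing frame, in the plane of the wire, for a good three seconds, then pack it into the empty carton together with the small candy jar and every wooden queen cage and short corked mesh tube lying loose on the bench (the box of long tubes, the big honey jar and the rest along the edges stay where they are). Everything must rest flat on the carton's floor, nothing on top of anything else: jar upright, dish lid up, cages screen up, tubes on their sides. Don't bump the camera stand, and leave the loose corks, the perforated plate and the little knobbed block on the bench where they are.

Things in the scene. Friction and masses are not known exactly. Their poses are not given: they have to be found in the camera images.
- carton: shipping carton of plain brown board, open at the top, fixed to the bench, flaps folded down outside: outside 206 (its x) x 170 (its y) x 45 mm high, inside 196 x 160 mm, walls and floor 5 mm thick. Origin: centre of its underside
- carton_in (a point): centre of the carton's inner floor (5 mm above the bench); x along the carton's long side, z up
- camera: inspection camera on a column stand fixed to the bench at the robot's right. Origin: on the bench under its focus. Foot 150 x 130 mm centred 280 mm away along its -y, steel column 378 mm high; the camera looks down at 35 degrees along the stand's +y to the focusing frame. Its lens ring ends 130 mm short of the focus in plan, 220 to 290 mm up.
- focus (a point): focus point, 150 mm above the bench, in the middle of the focusing frame: a level U of black wire 6 mm thick at that height, legs 75 mm either side of the focus (along the stand's x), closed side 70 mm from it towards the column (-y), open side away, legs reaching 50 mm past it (+y); a level rod holds it to the column
- dish: closed clear sample dish, round, 60 mm diameter, 15 mm high, lid on, white paper disc with brown specks inside. Origin: centre of its underside. 30 g. Starts lid up on the bench
- dish_mid (a point): the middle of the dish, 7.5 mm above its underside
- jar: small amber jar of queen candy, 50 mm diameter, 58 mm high in all, the steel screw cap being the top 14 mm, 47 mm across. Origin: centre of its underside. 85 to 170 g. Starts upright
- cage1: wooden queen cage (may be absent): a light wooden block 64 long (its x) x 34 wide (its y) x 18 mm high with three bored chambers under a steel wire screen on top (+z). Origin: centre of its underside. 35 g. Starts flat on the bench, screen up
- cage2: wooden queen cage (may be absent): a light wooden block 64 long (its x) x 34 wide (its y) x 18 mm high with three bored chambers under a steel wire screen on top (+z). Origin: centre of its underside. 35 g. Starts flat on the bench, screen up
- cage3: wooden queen cage (may be absent): a light wooden block 64 long (its x) x 34 wide (its y) x 18 mm high with three bored chambers under a steel wire screen on top (+z). Origin: centre of its underside. 35 g. Starts flat on the bench, screen up
- cage4: wooden queen cage (may be absent): a light wooden block 64 long (its x) x 34 wide (its y) x 18 mm high with three bored chambers under a steel wire screen on top (+z). Origin: centre of its underside. 35 g. Starts flat on the bench, screen up
- tube1: short mesh tube cage (may be absent) lying on its side: steel wire mesh folded to eight flats, 24 mm across the flats, round cork 21 mm across in each end, 66 mm long over the corks (its x). Origin: on its axis at mid-length, so 12 mm above what it lies on. 30 g. The flats keep it from rolling away
- tube2: short mesh tube cage (may be absent) lying on its side: steel wire mesh folded to eight flats, 24 mm across the flats, round cork 21 mm across in each end, 66 mm long over the corks (its x). Origin: on its axis at mid-length, so 12 mm above what it lies on. 30 g. The flats keep it from rolling away
- cork1: loose cork stopper standing on its small end, 25 to 28 mm diameter, 24 mm high. Origin: centre of its underside. A bystander, not part of the shipment, to be left where it is
- cork2: loose cork stopper standing on its small end, 25 to 28 mm diameter, 24 mm high. Origin: centre of its underside. A bystander, not part of the shipment, to be left where it is
- grid: flat perforated aluminium plate, 60 x 40 x 4 mm. Origin: centre of its underside. A bystander, not part of the shipment, to be left where it is
- pad: small aluminium block 40 x 26 x 14 mm with a black knob 12 mm across and 12 mm high on top. Origin: centre of its underside. A bystander, not part of the shipment, to be left where it is
Not all that is in view belongs to the job. There is more than one size of the dish; the job needs the largest.

How it is judged:
By the outcome, as a careful person would: the job done as asked, in the order asked, and still so for the second after the job is handed in, with the robot touching nothing.
Of cage1, cage2, cage3, cage4, tube1, tube2 only 4 to 6 are there at a start; the rules pass over those that are not, and their reading is None.
At some moment in a run one of cage1, cage2, cage3, cage4, dish may be knocked a few centimetres aside while the robot is not near it.
It also fails if it takes over 210 s, if anything falls off the work surface, if the arm or the gripper's body presses on something with over 40 N, if the wrist force passes 120 N, or if a joint passes its speed limit or range.

### The arm

A 6-joint arm with a two-finger parallel gripper is mounted at the origin on the work surface. World frame = base frame: x ahead of the robot, y to its left, z up, the work surface at z = 0. Lengths are in m, angles in rad, forces in N, time in s.
With the tool pointing down it reaches from about 0.375 to 0.9 m from the base axis. Payload 3.1 kg.
Tool frame: the origin (TCP) lies midway between the tips of the shut fingers; the grasp point (between the pads) lies 19 mm behind it; z points along the fingers, y is the line along which they close (so a half turn about z gives the same grasp; the last joint's range is limited). The gripper opens to 87 mm and grips with 3 to 60 N. Pads are 19 mm wide; open, the fingers measure 117 mm over their backs; the gripper's body (75 mm by 190 mm) begins 51 mm behind the grasp point.
Start: joints at [-1.417, 0.527, 1.433, -0, 1.181, -0.178], TCP at [0.204, -0.591, 0.223] pointing down, gripper open.
Joint ranges: [-3.08, 3.08], [-0.75, 2.2], [0.22, 2.44], [-1.43, 4.57], [0, 2.65], [-2.85, 2.85]. Speed limits (rad/s): [2.79, 2.79, 3.14, 3.14, 3.14, 3.14].

### API

Orientations are given as a unit quaternion [x, y, z, w].
In Python, from rig import robot gives the robot as it stands. The module is installed in compiled form; this text tells all that it offers.
- The arm moves only by the tool play_rows, never from a script. Its arguments are lists of equal length, an entry for each row: "gripper": the closure, from -1 (fully open) to 1 (shut); "delta_pos": the shift along the tool's x, y, z in cm, a list of three; "turn": the turn, a rotation vector about the tool's x, y, z in rad, a list of three. A call has 1 to 12 rows; each row is the pose to reach, as a shift and turn from the pose commanded when the call began, along the tool's axes at that moment; what a row does not reach only later rows make up. A row lasts 1/8 s, in which the tool goes at most 62.5 mm and 10.7 degrees, less where a joint would pass 70% of its speed; a pose out of reach is approached as far as the arm can. A call with a gripper value outside its range is refused whole. The fingers move at their own pace and stop on an object; "squeeze" is the grip in N (left out, the last holds). Time passes only in rows, so rows that repeat a pose let the fingers close. It gives the time, the measured TCP pose, the force, the opening and the grip force at its end, in the units of the state.
- robot.get_obs(): the state, without advancing time (a new reading comes with each control period).
- robot.camera(name): name is "scene" or "top" or "wrist"; returns a dict with "color" (480x640x3 uint8, red, green, blue), "vfov" (degrees; the focal length in pixels is half the picture's height over the tangent of half this angle, whatever the lens; pixels are square), "cx", "cy" (the principal point, pixels), "R" (3x3) and "t" (3): a world point X has camera coordinates R X + t. Camera axes: x right, y down, z forward; pixel columns grow to the right and rows downward; lengths in m; the calibration is good to about 2 mm. A picture is of the moment at which its call begins. There is no depth.
- robot.hand_in(): hands the job in; it is judged then, once.
The state is a dict: "time": time; "q": joint angles; "joint_velocities": joint speeds; "joint_torque": joint torques, N m; "position": TCP position; "tool_rot": TCP orientation; "ft_force": force on the tool from outside, world axes, zero at the start; "moment": the same for the moment, N m; "grip_width": finger opening in m; "grip_force": force on a finger pad.
Only numpy, scipy, OpenCV 4.12 (cv2) and the standard library are available. Lean on these libraries where they do the work, as an engineer would, in place of code of your own. Each camera call takes 0.05 s, during which the arm holds its last target. There are 200 camera calls.

## Working session

There is one attempt and no reset: what is moved stays moved. The work goes in short steps, Python scripts to look and compute and a tool call to move; the robot and the scene stay as the last step left them, time stands still between calls to the robot, and variables do not carry over. Pictures are saved under pics/ and viewed, at most 14 in all, crops included, and the job is handed in when it is done.

Besides the shell and the picture viewer there is one more tool, called after "Request:" as name(argument=value, ...), one argument or row to a line, values as JSON. play_rows: Moves the arm, as the interface text tells. Its arguments: {"type":"object","properties":{"gripper":{"type":"array","items":{"type":"number"}},"delta_pos":{"type":"array","items":{"type":"array","items":{"type":"number"}}},"turn":{"type":"array","items":{"type":"array","items":{"type":"number"}}},"squeeze":{"type":"number"}},"required":["gripper","delta_pos","turn"]}

```bash
mkdir -p pics; cat > h.py <<'E'
import numpy as np, cv2
from rig import robot
def cam(n,save=None):
    c=robot.camera(n); c['f']=240/np.tan(np.radians(c['vfov'])/2)
    c['R']=np.array(c['R']);c['t']=np.array(c['t'])
    if save: cv2.imwrite('pics/'+save+'.png',cv2.cvtColor(c['color'],cv2.COLOR_RGB2BGR))
    np.save('pics/'+(save or 'last')+'.npy',c,allow_pickle=True)
    return c
def load(s): return np.load('pics/'+s+'.npy',allow_pickle=True).item()
def ray(c,u,v):
    d=np.array([(u-c['cx'])/c['f'],(v-c['cy'])/c['f'],1.]); return -c['R'].T@c['t'], c['R'].T@d
def onz(c,u,v,z):
    o,d=ray(c,u,v); return o+d*(z-o[2])/d[2]
def proj(c,X):
    p=c['R']@np.array(X)+c['t']; return c['f']*p[0]/p[2]+c['cx'],c['f']*p[1]/p[2]+c['cy']
def tri(c1,p1,c2,p2):
    o1,d1=ray(c1,*p1);o2,d2=ray(c2,*p2)
    s=np.linalg.lstsq(np.c_[d1,-d2],o2-o1,rcond=None)[0]
    a,b=o1+s[0]*d1,o2+s[1]*d2; return (a+b)/2,np.linalg.norm(a-b)
E
python3 - <<'E'
from h import *
for n in ('scene','top','wrist'):
    c=cam(n,n+'0'); print(n,c['f'],c['cx'],c['cy'],-c['R'].T@c['t'],c['R'].round(3).tolist())
o=robot.get_obs(); print({k:np.round(v,3).tolist() for k,v in o.items()})
E
```

```text
scene 492.7599154270345 322.87825045121605 238.36029277239166 [ 0.93173971 -0.60503985  0.73864611] [[0.842, 0.538, -0.021], [0.355, -0.584, -0.73], [-0.405, 0.607, -0.683]]
top 520.8838138468736 315.64885288339434 241.74497278571562 [ 0.35122808 -0.08022822  1.08709305] [[-0.016, -0.999, -0.034], [-0.981, 0.022, -0.193], [0.194, 0.03, -0.981]]
wrist 406.56920996215973 315.92733032650847 246.91698682055224 [ 0.26916946 -0.56843434  0.38366154] [[0.326, -0.945, -0.002], [-0.915, -0.316, 0.253], [-0.239, -0.081, -0.968]]
{'time': 0.15, 'q': [-1.418, 0.528, 1.434, 0.0, 1.181, -0.178], 'joint_velocities': [-0.0, -0.003, -0.004, 0.001, 0.0, -0.001], 'joint_torque': [0.001, -44.043, -17.684, 0.063, 0.055, -0.0], 'position': [0.204, -0.59, 0.222], 'tool_rot': [0.986, 0.165, 0.0, -0.001], 'ft_force': [0.361, -0.688, -0.933], 'moment': [-0.004, 0.044, 0.026], 'grip_force': 0.0, 'grip_width': 0.087}
```

View pics/top0.png

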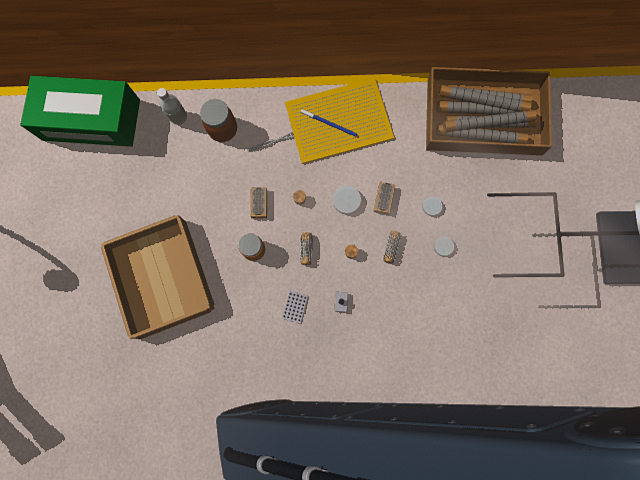

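View pics/scene0.png

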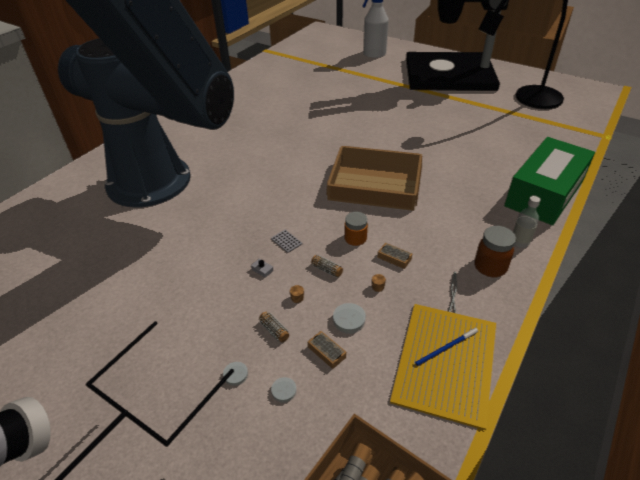

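The top view shows the dish candidates at (347,200), (432,206) and (444,246). The first is clearly the largest, so I choose it.
- **Jars:** small amber jar at (251,247), against the big honey jar at (218,118).
- **Cages:** (258,203) and (385,197).
- **Short tubes:** (306,249) and (392,247). The long tubes are in the box at (490,110).
- **Bystanders:** corks at (299,197) and (351,251), grid at (295,307), pad at (342,302).
- **Carton and frame:** carton at (158,277), frame legs at rows 194 and 275, closed side at column 560.

```bash
python3 - <<'E'
from h import *
t=load('top0');s=load('scene0')
im=cv2.cvtColor(t['color'],cv2.COLOR_RGB2BGR)
cv2.imwrite('pics/crop1.png',cv2.resize(im[170:325,232:462],None,fx=3.4,fy=3.4,interpolation=cv2.INTER_CUBIC))
# top/scene hand pixels of tops
P=dict(dish=((347,198),(349,316)),jar=((251,242),(356,220)),cage1=((258,200),(394,252)),cage2=((385,195),(327,345)),tube1=((306,249),(326,265)),tube2=((392,246),(274,325)),
 legL=((488,194),(232,371)),legR=((495,275),(155,323)),c1=((555,194),(166,442)),c2=((562,275),(89,384)))
for k,(a,b) in P.items():
    X,e=tri(t,a,s,b); print(k,X.round(3),round(e,4))
E
```

```text
dish [ 0.657 -0.115  0.017] 0.0017
jar [0.557 0.083 0.059] 0.0011
cage1 [0.655 0.073 0.022] 0.0007
cage2 [ 0.659 -0.195  0.026] 0.0023
tube1 [ 0.549 -0.026  0.014] 0.0031
tube2 [ 0.551 -0.205  0.018] 0.0037
legL [ 0.619 -0.37   0.151] 0.0018
legR [ 0.469 -0.37   0.152] 0.0034
c1 [ 0.616 -0.49   0.154] 0.0035
c2 [ 0.467 -0.488  0.15 ] 0.0041
```

View pics/crop1.png

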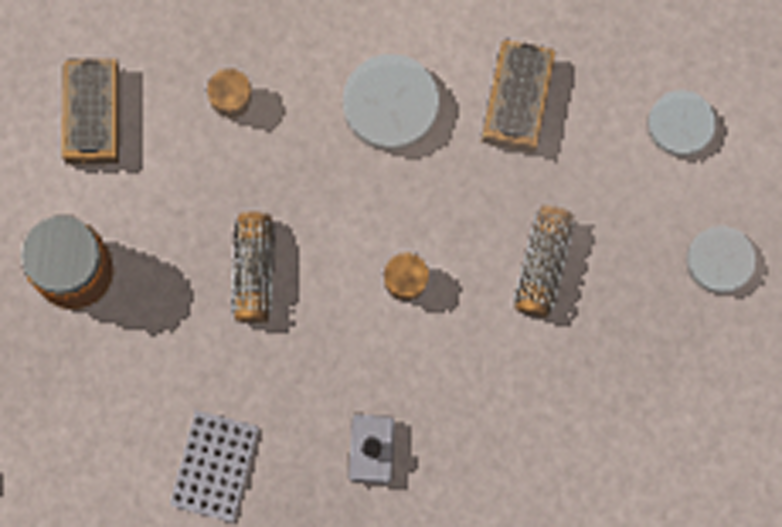

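The crop confirms the choice: the dish at about crop (391,101) is the largest of the three discs. There are two cages, two short tubes and the jar. I'll move to an overhead view with the wrist camera.

```bash
cat >> h.py <<'E'
from scipy.spatial.transform import Rotation as Ro
def go(*targets,yaw=None):
    """deltas (tool axes, cm / rad) to world targets [x,y,z], tool down with tool x at yaw deg"""
    o=robot.get_obs(); R=Ro.from_quat(o['tool_rot']); p=np.array(o['position'])
    a=np.degrees(np.arctan2(R.as_matrix()[1,0],R.as_matrix()[0,0]))
    if yaw is None: yaw=a
    T=Ro.from_euler('z',yaw,degrees=True)*Ro.from_quat([1,0,0,0])
    print('t',o['time'],'pos',p.round(4),'yaw',round(a,2),'turn',(R.inv()*T).as_rotvec().round(3))
    for X in targets: print('  ',X,(R.inv().apply(np.array(X)-p)*100).round(2))
E
python3 -c "
from h import *
go([.5,.08,.40],[.5,-.08,.34],yaw=90)"
```

```text
t 0.15 pos [ 0.2035 -0.5904  0.2218] yaw 19.01 turn [-1.000e-03 -1.000e-03 -1.239e+00]
   [0.5, 0.08, 0.4] [ 49.87 -53.75 -17.72]
   [0.5, -0.08, 0.34] [ 44.66 -38.62 -11.75]
```

Request:
play_rows(
  gripper=[-1, -1, -1, -1, -1, -1, -1, -1, -1, -1, -1, -1],
  delta_pos=[
    [49.9, -53.7, -17.7],
    [49.9, -53.7, -17.7],
    [49.9, -53.7, -17.7],
    [49.9, -53.7, -17.7],
    [49.9, -53.7, -17.7],
    [49.9, -53.7, -17.7],
    [49.9, -53.7, -17.7],
    [49.9, -53.7, -17.7],
    [49.9, -53.7, -17.7],
    [49.9, -53.7, -17.7],
    [49.9, -53.7, -17.7],
    [49.9, -53.7, -17.7],
  ],
  turn=[
    [0, 0, -1.24],
    [0, 0, -1.24],
    [0, 0, -1.24],
    [0, 0, -1.24],
    [0, 0, -1.24],
    [0, 0, -1.24],
    [0, 0, -1.24],
    [0, 0, -1.24],
    [0, 0, -1.24],
    [0, 0, -1.24],
    [0, 0, -1.24],
    [0, 0, -1.24],
  ],
)

```text
time: 1.65
position: [0.4992, 0.0777, 0.399]
tool_rot: [0.707, 0.708, -0.0, 0.0]
ft_force: [0.7, -0.5, -0.2]
grip_width: 0.087
grip_force: 0.0
```

```bash
python3 -c "
from h import *
go([.5,.08,.40],[.5,-.08,.34],yaw=90)
cam('wrist','w1'); cam('top','top1')"
```

```text
t 1.65 pos [0.4992 0.0777 0.399 ] yaw 90.07 turn [0.    0.    0.001]
   [0.5, 0.08, 0.4] [ 0.23  0.08 -0.1 ]
   [0.5, -0.08, 0.34] [-15.77   0.06   5.91]
```

View pics/w1.png

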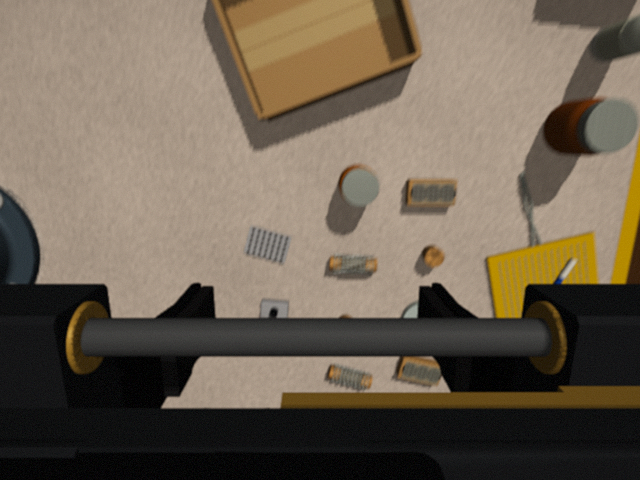

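The wrist view shows the carton at the top (corners near (265,115) and (418,50)), the jar cap at (360,186), cage1 at (431,193) and tube1 at (352,264). The gripper hides the dish area. Next I'll measure with masks in the top and wrist pictures.

```bash
cat >> h.py <<'E'
def blobs(c,lo=60,hi=6000,roi=None,dth=26):
    im=c['color']; lab=cv2.cvtColor(cv2.GaussianBlur(im,(3,3),0),cv2.COLOR_RGB2LAB).astype(float)
    bg=np.median(lab.reshape(-1,3),0) if roi is None else np.median(lab[roi[1]:roi[3],roi[0]:roi[2]].reshape(-1,3),0)
    d=lab-bg
    chroma=np.hypot(d[...,1],d[...,2]); m=((chroma>8)|(d[...,0]<-75)|(d[...,0]>25)).astype(np.uint8)
    if roi is not None:
        z=np.zeros_like(m); z[roi[1]:roi[3],roi[0]:roi[2]]=m[roi[1]:roi[3],roi[0]:roi[2]]; m=z
    m=cv2.morphologyEx(m,cv2.MORPH_CLOSE,np.ones((5,5)))
    out=[]
    for k in cv2.findContours(m,cv2.RETR_EXTERNAL,cv2.CHAIN_APPROX_NONE)[0]:
        if lo<cv2.contourArea(k)<hi: out.append((cv2.minAreaRect(k),cv2.contourArea(k),k))
    return out
def report(c,b,z):
    for r,a,k in b:
        bx=np.array([onz(c,*p,z)[:2] for p in cv2.boxPoints(r)]); 
        e=[bx[1]-bx[0],bx[2]-bx[1]]; L=[np.linalg.norm(q) for q in e]; i=int(np.argmax(L))
        print(np.round(r[0],1),int(a),'xy',bx.mean(0).round(4),'size mm',np.round(np.array(L)*1e3,1),'ang',round(np.degrees(np.arctan2(e[i][1],e[i][0]))%180,1))
E
python3 - <<'E'
from h import *
t=load('top0');w=load('w1')
print('top z=.015');report(t,blobs(t,roi=(225,165,470,330)),.015)
print('wrist z=.018');report(w,blobs(w,roi=(240,125,480,280)),.018)
b=blobs(t,lo=3000,hi=20000,roi=(90,200,230,350))
print('carton');report(t,b,.045)
E
```

```text
top z=.015
[340.9 301.9] 150 xy [ 0.4365 -0.0971] size mm [36.1 22.3] ang 173.4
[294.5 306.8] 405 xy [ 0.4283 -0.0017] size mm [56.2 35.2] ang 164.3
[390.  254.3] 73 xy [ 0.533  -0.2014] size mm [34.9 20. ] ang 165.4
[351.  250.5] 130 xy [ 0.5429 -0.1208] size mm [25.1 27.6] ang 178.2
[255.  252.1] 153 xy [0.544  0.0804] size mm [52.4 35.6] ang 122.6
[307.  248.5] 177 xy [ 0.5494 -0.029 ] size mm [70.4 23.8] ang 177.1
[432.3 205.8] 218 xy [ 0.6351 -0.2948] size mm [35.5 35.8] ang 41.2
[299. 197.] 130 xy [ 0.6615 -0.0133] size mm [25.8 31. ] ang 179.3
[346.5 196. ] 277 xy [ 0.6611 -0.1147] size mm [53.4 39.8] ang 88.5
[258.5 202.5] 184 xy [0.6517 0.0736] size mm [36.7 68.6] ang 0.1
[384.2 197.1] 114 xy [ 0.6566 -0.1946] size mm [65.4 35. ] ang 166.9
wrist z=.018
[360.  271.8] 189 xy [ 0.562  -0.0322] size mm [57.4 20.8] ang 29.7
[333.6 265.6] 141 xy [ 0.525  -0.0231] size mm [25.7 17.3] ang 72.8
[432.5 255.8] 359 xy [ 0.6621 -0.0088] size mm [27.9 32.9] ang 146.8
[267.2 244.5] 904 xy [0.433  0.0071] size mm [35.  54.9] ang 164.2
[430. 192.] 406 xy [0.6523 0.0796] size mm [68.8 34.8] ang 0.1
[347.2 178.6] 170 xy [0.5413 0.0971] size mm [53.  20.2] ang 58.7
carton
[156.3 277.2] 9230 xy [0.4932 0.2777] size mm [190.1 222.8] ang 20.1
```

```bash
python3 - <<'E'
from h import *
t=load('top1'); im=cv2.cvtColor(t['color'],cv2.COLOR_RGB2BGR)
cv2.imwrite('pics/t1.png',im)
a=cv2.resize(im[200:350,90:230],None,fx=3.5,fy=3.5,interpolation=cv2.INTER_CUBIC)
w=cv2.cvtColor(load('w1')['color'],cv2.COLOR_RGB2BGR)[0:130,200:440]
cv2.imwrite('pics/c2.png',a)
E
```

```text
(no output)
```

View pics/t1.png

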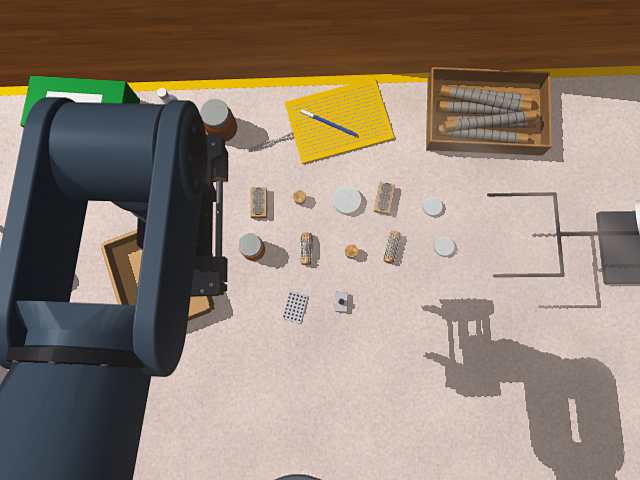

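There are no hidden items: two cages, two short tubes, the jar and the dish. Next I'll pin down the dish, and the carton from its crop.

```bash
cat >> h.py <<'E'
def grey(c,roi,lo=60,thr=-4):
    im=c['color'].astype(int); m=((im[...,2]-im[...,0]>thr)&(im[...,1]>90)).astype(np.uint8)
    z=np.zeros_like(m); x0,y0,x1,y1=roi; z[y0:y1,x0:x1]=m[y0:y1,x0:x1]
    z=cv2.morphologyEx(z,cv2.MORPH_CLOSE,np.ones((3,3)))
    return [(cv2.fitEllipse(k),cv2.contourArea(k)) for k in cv2.findContours(z,cv2.RETR_EXTERNAL,cv2.CHAIN_APPROX_NONE)[0] if cv2.contourArea(k)>lo]
E
python3 - <<'E'
from h import *
t=load('top1');s=load('scene0')
for e,a in grey(t,(235,165,470,275)): print('top',np.round(e[0],1),np.round(e[1],1),int(a),onz(t,*e[0],.015).round(4))
for e,a in grey(s,(210,205,380,420)): print('scene',np.round(e[0],1),np.round(e[1],1),int(a),onz(s,*e[0],.015).round(4))
E
```

```text
top [443.9 246.1] [17.3 18.4] 247 [ 0.5479 -0.3136  0.015 ]
top [249.4 244.7] [20.7 21.2] 342 [0.56   0.0923 0.015 ]
top [432.1 205.5] [17.5 18.5] 252 [ 0.6355 -0.2945  0.015 ]
top [346.4 199. ] [25.6 26.9] 540 [ 0.6544 -0.1143  0.015 ]
scene [283.3 388.9] [20.3 22.7] 358 [ 0.6405 -0.2965  0.015 ]
scene [235.5 372.6] [18.5 21.9] 268 [ 0.5549 -0.3144  0.015 ]
scene [348.8 316.5] [23.9 30. ] 562 [ 0.6566 -0.1139  0.015 ]
```

View pics/c2.png

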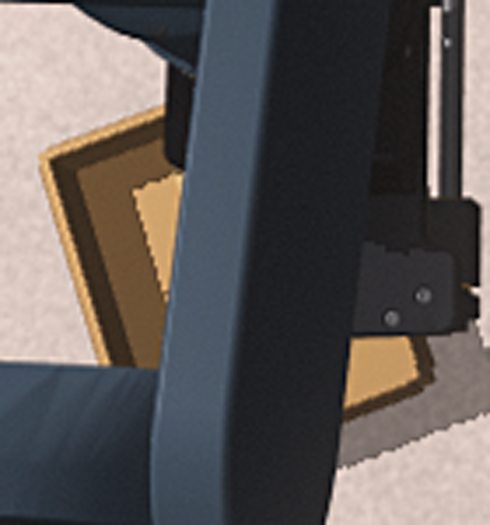

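```bash
python3 -c "
from h import *
go([.655,-.1145,.10],[.655,-.1145,.004],yaw=90)"
```

```text
t 1.75 pos [0.5009 0.0808 0.3999] yaw 90.49 turn [ 0.004 -0.002  0.008]
   [0.655, -0.1145, 0.1] [-19.73  15.12  30.01]
   [0.655, -0.1145, 0.004] [-19.75  15.08  39.61]
```

Request:
play_rows(
  gripper=[-1, -1, -1, -1, -1, -1, -1, -1, -1, -1],
  delta_pos=[
    [-19.6, 15.3, 30],
    [-19.6, 15.3, 30],
    [-19.6, 15.3, 30],
    [-19.6, 15.3, 30],
    [-19.6, 15.3, 30],
    [-19.6, 15.3, 30],
    [-19.6, 15.3, 30],
    [-19.6, 15.3, 30],
    [-19.6, 15.3, 30],
    [-19.6, 15.3, 30],
  ],
  turn=[
    [0, 0, 0],
    [0, 0, 0],
    [0, 0, 0],
    [0, 0, 0],
    [0, 0, 0],
    [0, 0, 0],
    [0, 0, 0],
    [0, 0, 0],
    [0, 0, 0],
    [0, 0, 0],
  ],
)

```text
time: 3.0
position: [0.6525, -0.1193, 0.1009]
tool_rot: [0.706, 0.708, 0.001, 0.001]
ft_force: [-0.1, -0.3, -0.5]
grip_width: 0.087
grip_force: 0.0
```

```bash
python3 -c "
from h import *
go([.655,-.1145,.10],[.655,-.1145,.004],yaw=90)
w=cam('wrist','w2'); t=cam('top','top2'); 
for e,a in grey(w,(100,100,540,480),lo=1000): print(np.round(e[0],1),np.round(e[1],1),int(a),onz(w,*e[0],.015).round(4))
im=cv2.cvtColor(t['color'],cv2.COLOR_RGB2BGR)
b=cv2.resize(im[205:345,90:230],None,fx=3.5,fy=3.5,interpolation=cv2.INTER_CUBIC)
a=cv2.cvtColor(w['color'],cv2.COLOR_RGB2BGR)
o=np.zeros((490,800,3),np.uint8); o[:,:490]=b; o[:232,490:]=cv2.resize(a,(310,232)); cv2.imwrite('pics/m1.png',o)
"
```

```text
t 3.0 pos [ 0.6525 -0.1193  0.1009] yaw 90.13 turn [0.003 0.001 0.002]
   [0.655, -0.1145, 0.1] [0.48 0.25 0.09]
   [0.655, -0.1145, 0.004] [0.49 0.22 9.69]
```

View pics/m1.png

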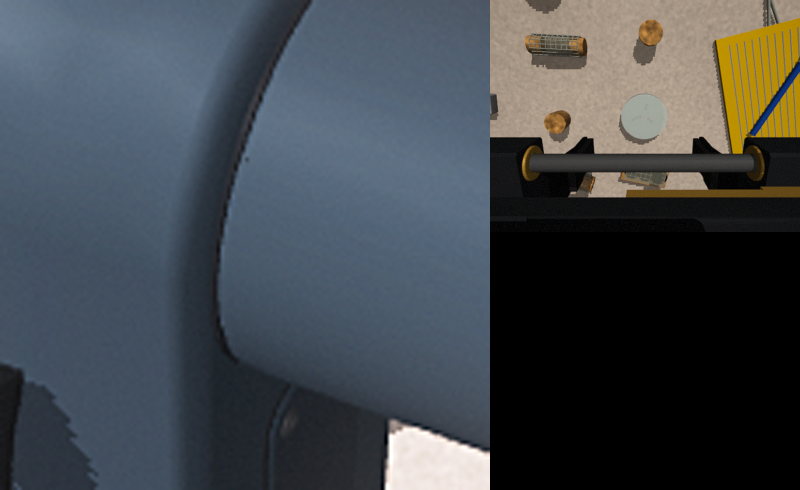

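The wrist inset shows the dish between the fingers at about (316,240), centred on the finger gap. The arm covers the carton in this top picture. I'll refine the dish position and measure the carton from top0 and scene0.

```bash
python3 -c "
from h import *
w=load('w2')
for th in (-12,-20,-28):
  for e,a in grey(w,(200,160,440,285),lo=1500,thr=th): print(th,np.round(e[0],1),np.round(e[1],1),int(a),onz(w,*e[0],.015).round(4))
a=cv2.cvtColor(load('top0')['color'],cv2.COLOR_RGB2BGR)[205:345,90:230]; b=cv2.cvtColor(load('scene0')['color'],cv2.COLOR_RGB2BGR)[140:215,320:430]
o=np.zeros((560,800,3),np.uint8); o[:392,:392]=cv2.resize(a,None,fx=2.8,fy=2.8,interpolation=cv2.INTER_CUBIC); o[:270,400:796]=cv2.resize(b,None,fx=3.6,fy=3.6,interpolation=cv2.INTER_CUBIC); cv2.imwrite('pics/m2.png',o[:400])
"
```

```text
-12 [317.9 240.4] [91.1 93.7] 6697 [ 0.6544 -0.1114  0.015 ]
-20 [317.7 240.4] [92.5 95.5] 6911 [ 0.6543 -0.1113  0.015 ]
-28 [316.5 240.9] [ 92.6 101.5] 7149 [ 0.6536 -0.1117  0.015 ]
```

View pics/m2.png

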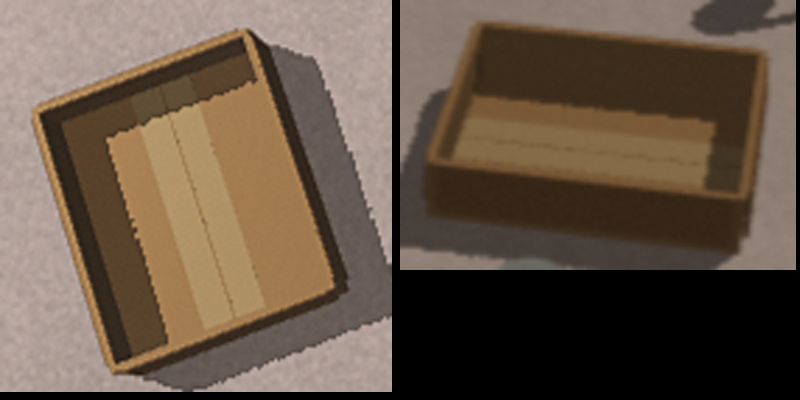

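```bash
python3 -c "
from h import *
t=load('top0');s=load('scene0')
T=[(102.5,243.6),(177.9,215),(209.6,309.3),(130.4,337.9)];S=[(422.2,153.9),(416.7,194.4),(328.3,185),(340.8,146.1)]
Q=[]
for a,b in zip(T,S):
  X,e=tri(t,a,s,b); Q.append(X); print(X.round(4),round(e,4),onz(t,*a,.045).round(4),onz(s,*b,.045).round(4))
Q=np.array(Q);print(Q.mean(0))
for i in range(4):
  d=Q[(i+1)%4]-Q[i];print(np.linalg.norm(d[:2]).round(4),np.degrees(np.arctan2(d[1],d[0])).round(1))
go([.6545,-.113,.10],[.6545,-.113,.004],yaw=90)
"
```

```text
[0.5658 0.3944 0.0471] 0.007 [0.5634 0.3928 0.045 ] [0.5666 0.4013 0.045 ]
[0.6227 0.2391 0.0467] 0.0063 [0.6205 0.2375 0.045 ] [0.6237 0.2445 0.045 ]
[0.4281 0.1708 0.0414] 0.0099 [0.4242 0.1665 0.045 ] [0.4336 0.1712 0.045 ]
[0.372  0.3257 0.045 ] 0.0043 [0.3704 0.3241 0.045 ] [0.3732 0.3279 0.045 ]
[0.49717111 0.28251066 0.04508072]
0.1653 -69.9
0.2062 -160.7
0.1647 109.9
0.2056 19.5
t 3.1 pos [ 0.6525 -0.1194  0.1004] yaw 90.13 turn [0.002 0.001 0.002]
   [0.6545, -0.113, 0.1] [0.64 0.21 0.04]
   [0.6545, -0.113, 0.004] [0.65 0.18 9.64]
```

Request:
play_rows(
  gripper=[-1, -1, -1, -1, -1, 1, 1, 1, 1, 1, 1],
  delta_pos=[
    [0.6, 0.2, 3],
    [0.6, 0.2, 7],
    [0.6, 0.2, 9.5],
    [0.6, 0.2, 9.6],
    [0.6, 0.2, 9.6],
    [0.6, 0.2, 9.6],
    [0.6, 0.2, 9.6],
    [0.6, 0.2, 9.6],
    [0.6, 0.2, 9.6],
    [0.6, 0.2, 9.6],
    [0.6, 0.2, 9.6],
  ],
  turn=[
    [0, 0, 0],
    [0, 0, 0],
    [0, 0, 0],
    [0, 0, 0],
    [0, 0, 0],
    [0, 0, 0],
    [0, 0, 0],
    [0, 0, 0],
    [0, 0, 0],
    [0, 0, 0],
    [0, 0, 0],
  ],
  squeeze=12,
)

```text
time: 4.47
position: [0.6541, -0.1142, 0.0028]
tool_rot: [0.707, 0.707, 0.0, 0.0]
ft_force: [-0.3, -0.3, 2.2]
grip_width: 0.0596
grip_force: 12.0
```

```bash
python3 - <<'E'
from h import *
c=load('top0'); v=c['color'].max(2)
def edge(x0,y0,x1,y1,th=75):
    ys,xs=np.nonzero(v[y0:y1,x0:x1]<th); P=np.array([onz(c,x+x0,y+y0,.15)[:2] for x,y in zip(xs,ys)])
    m=P.mean(0); d=np.linalg.svd(P-m)[2][0]; print(len(P),'mean',m.round(4),'ang',round(np.degrees(np.arctan2(d[1],d[0]))%180,1),'min',P.min(0).round(4),'max',P.max(0).round(4)); return m
edge(480,188,552,200);edge(485,269,556,281);edge(553,198,568,228);edge(553,240,568,272)
go([.60,-.28,.25],[.543,-.42,.25],[.543,-.42,.1453],yaw=90)
E
```

```text
84 mean [ 0.6171 -0.4053] ang 88.5 min [ 0.615  -0.4458] max [ 0.6191 -0.3693]
36 mean [ 0.4656 -0.4355] ang 88.9 min [ 0.4646 -0.4721] max [ 0.4674 -0.3698]
25 mean [ 0.5611 -0.4917] ang 178.4 min [ 0.5537 -0.494 ] max [ 0.5705 -0.4891]
54 mean [ 0.5128 -0.4912] ang 2.2 min [ 0.4732 -0.4937] max [ 0.5297 -0.4882]
t 4.475 pos [ 0.6541 -0.1142  0.0028] yaw 90.06 turn [0.    0.    0.001]
   [0.6, -0.28, 0.25] [-16.58  -5.42 -24.71]
   [0.543, -0.42, 0.25] [-30.57 -11.14 -24.71]
   [0.543, -0.42, 0.1453] [-30.57 -11.14 -14.24]
```

Request:
play_rows(
  gripper=[1, 1, 1, 1, 1, 1, 1, 1, 1, 1, 1, 1],
  delta_pos=[
    [0, 0, -4],
    [0, 0, -9],
    [0, 0, -14],
    [0, 0, -20],
    [-4, -1, -23],
    [-9, -3, -24.5],
    [-14, -5, -24.5],
    [-19, -7, -24.5],
    [-24, -9, -24.5],
    [-28, -10.5, -24.5],
    [-30.6, -11.2, -24.5],
    [-30.6, -11.2, -24.5],
  ],
  turn=[
    [0, 0, 0],
    [0, 0, 0],
    [0, 0, 0],
    [0, 0, 0],
    [0, 0, 0],
    [0, 0, 0],
    [0, 0, 0],
    [0, 0, 0],
    [0, 0, 0],
    [0, 0, 0],
    [0, 0, 0],
    [0, 0, 0],
  ],
)

```text
time: 5.98
position: [0.5418, -0.4218, 0.247]
tool_rot: [0.708, 0.707, 0.0, -0.0]
ft_force: [0.1, 0.6, -0.3]
grip_width: 0.0593
grip_force: 12.0
```

```bash
python3 - <<'E'
from h import *
go([.542,-.4205,.1453],yaw=90)
s=cam('scene','s3');w=cam('wrist','w3')
a=cv2.cvtColor(s['color'],cv2.COLOR_RGB2BGR)[200:480,0:330]; b=cv2.cvtColor(w['color'],cv2.COLOR_RGB2BGR)
o=np.zeros((420,800,3),np.uint8); o[:420,:480]=cv2.resize(a,(480,407))[:420] if 0 else cv2.resize(a,(480,420)); o[:240,480:]=cv2.resize(b,(320,240)); cv2.imwrite('pics/m3.png',o)
E
```

```text
t 5.975 pos [ 0.5418 -0.4218  0.247 ] yaw 89.91 turn [-0.    -0.    -0.002]
   [0.542, -0.4205, 0.1453] [ 0.12  0.02 10.17]
```

View pics/m3.png

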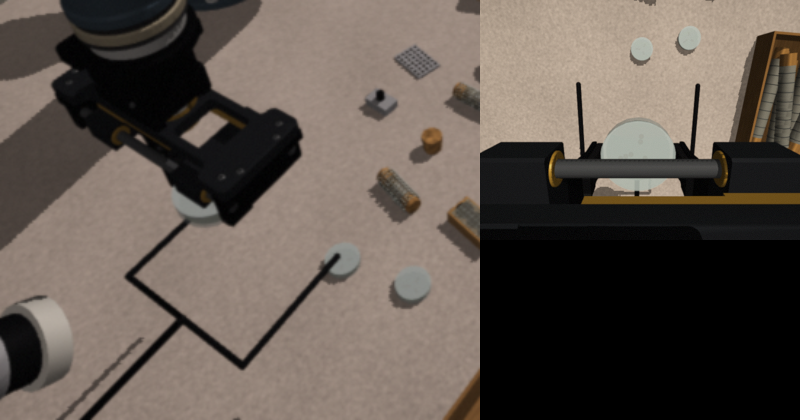

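The scene view shows the gripper above the frame, clear of the camera at left. In the wrist view the dish sits between the frame legs, at about (316,305) full scale. Now I'll lower into the wire plane.

Request:
play_rows(
  gripper=[1, 1, 1, 1, 1, 1, 1, 1, 1, 1],
  delta_pos=[
    [0, 0, 2.5],
    [0, 0, 5],
    [0, 0, 7.5],
    [0, 0, 9.5],
    [0, 0, 10.2],
    [0, 0, 10.2],
    [0, 0, 10.2],
    [0, 0, 10.2],
    [0, 0, 10.2],
    [0, 0, 10.2],
  ],
  turn=[
    [0, 0, 0],
    [0, 0, 0],
    [0, 0, 0],
    [0, 0, 0],
    [0, 0, 0],
    [0, 0, 0],
    [0, 0, 0],
    [0, 0, 0],
    [0, 0, 0],
    [0, 0, 0],
  ],
)

```text
time: 7.32
position: [0.5424, -0.4204, 0.1459]
tool_rot: [0.707, 0.707, 0.0, 0.0]
ft_force: [0.7, 0.4, -0.8]
grip_width: 0.0596
grip_force: 12.0
```

```bash
python3 - <<'E'
from h import *
go([.542,-.4215,.1453],yaw=90)
w=cam('wrist','w4'); s=cam('scene','s4')
im=w['color'].astype(int); r=im[:,312:322].mean(1); m=(r[:,2]-r[:,0]); print([(i,m[i].round()) for i in range(200,300,6)])
ys=[i for i in range(180,330) if m[i]>-10]; print(ys[:3],ys[-1:]); 
for y in ys[:1]: print(onz(w,317,y,.1575))
E
```

```text
t 7.325 pos [ 0.5424 -0.4204  0.1459] yaw 90.04 turn [0.    0.    0.001]
   [0.542, -0.4215, 0.1453] [-0.11 -0.04  0.06]
[(200, np.float64(-35.0)), (206, np.float64(-36.0)), (212, np.float64(-33.0)), (218, np.float64(-34.0)), (224, np.float64(-34.0)), (230, np.float64(-35.0)), (236, np.float64(-17.0)), (242, np.float64(-4.0)), (248, np.float64(-5.0)), (254, np.float64(-6.0)), (260, np.float64(-6.0)), (266, np.float64(-6.0)), (272, np.float64(-9.0)), (278, np.float64(-6.0)), (284, np.float64(-7.0)), (290, np.float64(-4.0)), (296, np.float64(-3.0))]
[241, 242, 243] [329]
[ 0.54305173 -0.38870098  0.1575    ]
```

Request:
play_rows(
  gripper=[1, 1, 1, 1, 1, 1, 1, 1, 1, 1, 1, 1],
  delta_pos=[
    [-0.2, 0, 0],
    [-0.2, 0, 0],
    [-0.2, 0, 0],
    [-0.2, 0, 0],
    [-0.2, 0, 0],
    [-0.2, 0, 0],
    [-0.2, 0, 0],
    [-0.2, 0, 0],
    [-0.2, 0, 0],
    [-0.2, 0, 0],
    [-0.2, 0, 0],
    [-0.2, 0, 0],
  ],
  turn=[
    [0, 0, 0],
    [0, 0, 0],
    [0, 0, 0],
    [0, 0, 0],
    [0, 0, 0],
    [0, 0, 0],
    [0, 0, 0],
    [0, 0, 0],
    [0, 0, 0],
    [0, 0, 0],
    [0, 0, 0],
    [0, 0, 0],
  ],
)

```text
time: 8.93
position: [0.5424, -0.4223, 0.1456]
tool_rot: [0.707, 0.707, 0.0, 0.0]
ft_force: [0.1, -0.0, -0.8]
grip_width: 0.0596
grip_force: 12.0
```

Request:
play_rows(
  gripper=[1, 1, 1, 1, 1, 1, 1, 1, 1, 1, 1, 1],
  delta_pos=[
    [0, 0, 0],
    [0, 0, 0],
    [0, 0, 0],
    [0, 0, 0],
    [0, 0, 0],
    [0, 0, 0],
    [0, 0, 0],
    [0, 0, 0],
    [0, 0, 0],
    [0, 0, 0],
    [0, 0, 0],
    [0, 0, 0],
  ],
  turn=[
    [0, 0, 0],
    [0, 0, 0],
    [0, 0, 0],
    [0, 0, 0],
    [0, 0, 0],
    [0, 0, 0],
    [0, 0, 0],
    [0, 0, 0],
    [0, 0, 0],
    [0, 0, 0],
    [0, 0, 0],
    [0, 0, 0],
  ],
)

```text
time: 10.42
position: [0.5424, -0.4222, 0.1456]
tool_rot: [0.707, 0.707, 0.0, 0.0]
ft_force: [0.4, -0.3, -1.0]
grip_width: 0.0597
grip_force: 12.0
```

Request:
play_rows(
  gripper=[1, 1, 1, 1, 1, 1, 1, 1, 1, 1, 1, 1],
  delta_pos=[
    [0, 0, 0],
    [0, 0, 0],
    [0, 0, 0],
    [0, 0, 0],
    [0, 0, 0],
    [0, 0, 0],
    [0, 0, 0],
    [0, 0, 0],
    [0, 0, 0],
    [0, 0, 0],
    [0, 0, 0],
    [0, 0, 0],
  ],
  turn=[
    [0, 0, 0],
    [0, 0, 0],
    [0, 0, 0],
    [0, 0, 0],
    [0, 0, 0],
    [0, 0, 0],
    [0, 0, 0],
    [0, 0, 0],
    [0, 0, 0],
    [0, 0, 0],
    [0, 0, 0],
    [0, 0, 0],
  ],
)

```text
time: 11.92
position: [0.5424, -0.4223, 0.1456]
tool_rot: [0.707, 0.707, 0.0, 0.0]
ft_force: [-0.0, 0.0, -0.6]
grip_width: 0.0594
grip_force: 12.0
```

```bash
python3 - <<'E'
from h import *
s=cam('scene','s5'); t=cam('top','top5')
a=cv2.cvtColor(s['color'],cv2.COLOR_RGB2BGR)[250:480,0:300]; b=cv2.cvtColor(t['color'],cv2.COLOR_RGB2BGR)[150:340,420:640]
o=np.zeros((400,800,3),np.uint8); o[:,:460]=cv2.resize(a,(460,400));o[:300,460:]=cv2.resize(b,(340,300)); cv2.imwrite('pics/m4.png',o)
go([.542,-.422,.25],yaw=90)
E
```

```text
t 12.025 pos [ 0.5423 -0.4222  0.1456] yaw 90.06 turn [-0.    -0.     0.001]
   [0.542, -0.422, 0.25] [  0.02  -0.03 -10.44]
```

View pics/m4.png

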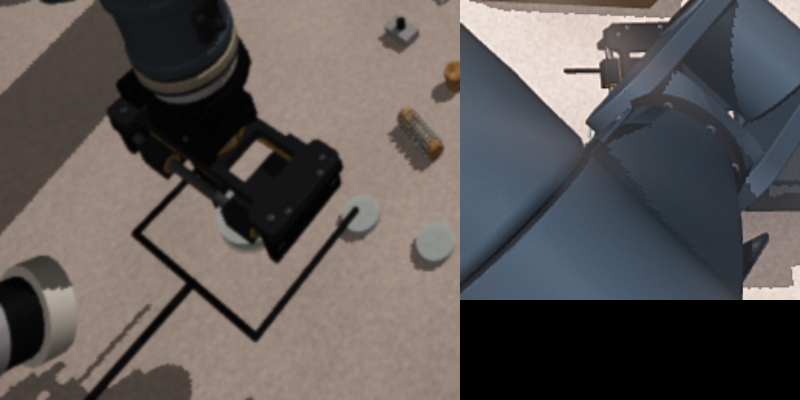

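Held still for about 4.5 s. In the pictures the dish is centred in the wire frame and the camera stand hasn't been touched. I'll lift it out and take a wrist view over the carton.

Request:
play_rows(
  gripper=[1, 1, 1, 1, 1, 1, 1, 1, 1, 1, 1, 1],
  delta_pos=[
    [0, 0, -3],
    [0, 0, -7],
    [0, 0, -11],
    [2, 0, -15],
    [7, 0, -18],
    [13, -1, -20],
    [19, -1, -22],
    [25, -2, -24],
    [31, -2, -25],
    [37, -3, -25.4],
    [43, -3.5, -25.4],
    [49, -4.2, -25.4],
  ],
  turn=[
    [0, 0, 0],
    [0, 0, 0],
    [0, 0, 0],
    [0, 0, 0],
    [0, 0, 0],
    [0, 0, 0],
    [0, 0, 0],
    [0, 0, 0],
    [0, 0, 0],
    [0, 0, 0],
    [0, 0, 0],
    [0, 0, 0],
  ],
)

```text
time: 13.52
position: [0.4994, 0.0696, 0.4]
tool_rot: [0.707, 0.707, 0.0, 0.0]
ft_force: [1.0, -0.6, -0.6]
grip_width: 0.0597
grip_force: 12.0
```

Request:
play_rows(
  gripper=[1, 1, 1, 1, 1],
  delta_pos=[
    [6, 0, 0],
    [12, 0, 0],
    [13.4, 0, 0],
    [13.4, 0, 0],
    [13.4, 0, 0],
  ],
  turn=[
    [0, 0, 0],
    [0, 0, 0],
    [0, 0, 0],
    [0, 0, 0],
    [0, 0, 0],
  ],
)

```text
time: 14.15
position: [0.4999, 0.2003, 0.3995]
tool_rot: [0.707, 0.707, -0.0, 0.0]
ft_force: [0.7, 0.5, 0.3]
grip_width: 0.0596
grip_force: 12.0
```

```bash
python3 - <<'E'
from h import *
go([.5,.2,.4],yaw=90)
cam('wrist','w6')
E
```

```text
t 14.15 pos [0.4999 0.2003 0.3995] yaw 89.97 turn [-0.     0.001 -0.001]
   [0.5, 0.2, 0.4] [-0.03  0.01 -0.05]
```

View pics/w6.png

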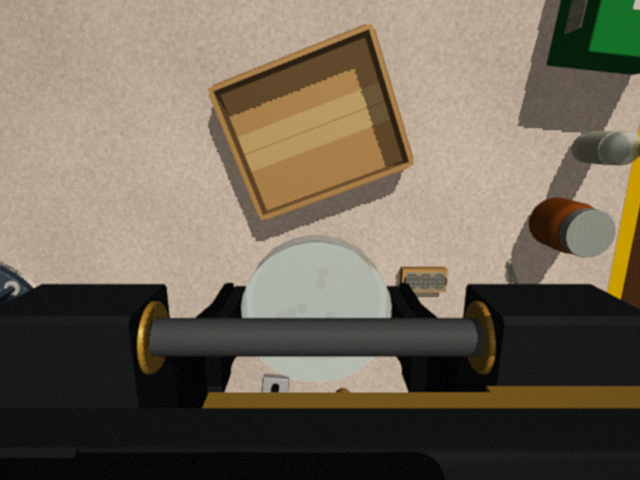

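The wrist view shows the whole carton, with outer rim corners at (209,91), (372,25), (413,161) and (262,218). The dish is level in the gripper.

```bash
cat >> h.py <<'E'
CC=np.array([.497,.2825]);PH=19.8
def place(u,v):
    a=np.radians(PH); return CC+np.array([u*np.cos(a)-v*np.sin(a),u*np.sin(a)+v*np.cos(a)])/1e3
E
python3 - <<'E'
from h import *
w=load('w6');t=load('top0')
b=blobs(w,lo=8000,hi=60000,roi=(180,10,440,232)); report(w,b,.045)
k=max(b,key=lambda q:q[1])[2]; ap=cv2.approxPolyDP(cv2.convexHull(k),8,True)[:,0]; print(ap.tolist())
W=[(209,91),(372,25),(413,161),(262,218)]; T=[(130.4,337.9),(102.5,243.6),(177.9,215),(209.6,309.3)]
Q=np.array([onz(w,*p,.045) for p in W]);print(Q.round(4).tolist(),Q.mean(0))
for i in range(4):
  d=Q[(i+1)%4]-Q[i];print(np.linalg.norm(d[:2]).round(4),np.degrees(np.arctan2(d[1],d[0])).round(1), tri(w,W[i],t,T[i])[0].round(4))
E
```

```text
[315.3 123.3] 25183 xy [0.4993 0.2846] size mm [207.9 172.9] ang 19.5
[[371, 23], [413, 164], [261, 219], [208, 88]]
[[0.3732, 0.3257, 0.045], [0.5651, 0.3968, 0.045], [0.6215, 0.2438, 0.045], [0.4311, 0.1719, 0.045]] [0.49772227 0.2845351  0.045     ]
0.2047 20.3 [0.3709 0.3268 0.0372]
0.1631 -69.8 [0.5675 0.4017 0.0253]
0.2035 -159.3 [0.6253 0.2429 0.0273]
0.1643 110.6 [0.4271 0.1696 0.0284]
```

```bash
sed -i 's/^CC=.*/CC=np.array([.4978,.2842]);PH=20.0/' h.py; python3 - <<'E'
from h import *
p=place(60,29); print(p)
go([*p,.14],[*p,.0088],yaw=20)
E
```

```text
[0.54426297 0.33197229]
t 14.2 pos [0.5    0.2001 0.3996] yaw 89.93 turn [0.000e+00 1.000e-03 1.221e+00]
   [np.float64(0.5442629730907101), np.float64(0.33197229460233146), 0.14] [13.21  4.42 25.95]
   [np.float64(0.5442629730907101), np.float64(0.33197229460233146), 0.0088] [13.22  4.42 39.07]
```

Request:
play_rows(
  gripper=[1, 1, 1, 1, 1, 1, 1, 1, 1, 1, 1],
  delta_pos=[
    [3, 1, 6],
    [6, 2, 12],
    [10, 3, 18],
    [13.2, 4.4, 23],
    [13.2, 4.4, 26],
    [13.2, 4.4, 26],
    [13.2, 4.4, 26],
    [13.2, 4.4, 26],
    [13.2, 4.4, 26],
    [13.2, 4.4, 26],
    [13.2, 4.4, 26],
  ],
  turn=[
    [0, 0, 0.18],
    [0, 0, 0.36],
    [0, 0, 0.54],
    [0, 0, 0.72],
    [0, 0, 0.9],
    [0, 0, 1.08],
    [0, 0, 1.221],
    [0, 0, 1.221],
    [0, 0, 1.221],
    [0, 0, 1.221],
    [0, 0, 1.221],
  ],
)

```text
time: 15.58
position: [0.5437, 0.3336, 0.1398]
tool_rot: [0.985, 0.175, 0.0, -0.0]
ft_force: [0.9, -0.2, 0.1]
grip_width: 0.0595
grip_force: 12.0
```

```bash
python3 - <<'E'
from h import *
p=place(60,29)
go([*p,.0088],yaw=20)
E
```

```text
t 15.575 pos [0.5437 0.3336 0.1398] yaw 20.12 turn [ 0.    -0.     0.002]
   [np.float64(0.5442629730907101), np.float64(0.33197229460233146), 0.0088] [-1.00e-02  1.80e-01  1.31e+01]
```

Request:
play_rows(
  gripper=[1, 1, 1, 1, 1, 1, 1],
  delta_pos=[
    [0, 0.1, 4],
    [0, 0.1, 8],
    [0, 0.1, 11],
    [0, 0.1, 12.3],
    [0, 0.1, 12.8],
    [0, 0.1, 13.1],
    [0, 0.1, 13.1],
  ],
  turn=[
    [0, 0, 0],
    [0, 0, 0],
    [0, 0, 0],
    [0, 0, 0],
    [0, 0, 0],
    [0, 0, 0],
    [0, 0, 0],
  ],
)

```text
time: 16.45
position: [0.5446, 0.3331, 0.0095]
tool_rot: [0.985, 0.175, 0.001, -0.0]
ft_force: [-0.3, -0.3, -1.2]
grip_width: 0.0596
grip_force: 12.0
```

Request:
play_rows(
  gripper=[1, -0.56, -0.56, -0.56, -0.56, -0.56, -0.56, -0.56, -0.56],
  delta_pos=[
    [0, 0, 0.1],
    [0, 0, 0.1],
    [0, 0, 0.1],
    [0, 0, 0.1],
    [0, 0, 0.1],
    [0, 0, -2],
    [0, 0, -6],
    [0, 0, -12],
    [0, 0, -17],
  ],
  turn=[
    [0, 0, 0],
    [0, 0, 0],
    [0, 0, 0],
    [0, 0, 0],
    [0, 0, 0],
    [0, 0, 0],
    [0, 0, 0],
    [0, 0, 0],
    [0, 0, 0],
  ],
)

```text
time: 17.58
position: [0.5444, 0.333, 0.1824]
tool_rot: [0.985, 0.174, 0.001, -0.0]
ft_force: [0.9, 0.5, -0.5]
grip_width: 0.0679
grip_force: 0.0
```

```bash
python3 - <<'E'
from h import *
go([.652,.0765,.18],yaw=0)
go([.652,.0765,.18],yaw=180)
t=cam('top','top7')
print('top z=.015');report(t,blobs(t,roi=(225,165,470,330)),.015)
E
```

```text
t 17.575 pos [0.5444 0.333  0.1824] yaw 20.1 turn [-0.001 -0.003  0.351]
   [0.652, 0.0765, 0.18] [ 1.29 27.79  0.24]
t 17.575 pos [0.5444 0.333  0.1824] yaw 20.1 turn [ 4.000e-03 -1.000e-03 -2.791e+00]
   [0.652, 0.0765, 0.18] [ 1.29 27.79  0.24]
top z=.015
[341. 308.] 229 xy [ 0.4241 -0.0969] size mm [28.7 61. ] ang 178.4
[294.8 306.4] 489 xy [ 0.429  -0.0023] size mm [57.4 40.7] ang 165.5
[390.7 254.4] 83 xy [ 0.5329 -0.2029] size mm [35.5 21.6] ang 159.6
[351. 251.] 132 xy [ 0.5418 -0.1208] size mm [25.1 29.7] ang 178.2
[255.  251.8] 257 xy [0.5447 0.0805] size mm [52.1 37.9] ang 124.3
[308. 249.] 217 xy [ 0.5483 -0.031 ] size mm [29.5 72.3] ang 179.1
[432.5 205. ] 211 xy [ 0.6367 -0.2954] size mm [35.  35.8] ang 88.5
[299. 197.] 132 xy [ 0.6615 -0.0133] size mm [25.8 31. ] ang 179.3
[258.5 202.5] 197 xy [0.6517 0.0736] size mm [36.7 68.6] ang 0.1
[384.2 197.4] 126 xy [ 0.656  -0.1946] size mm [66.7 35.4] ang 166.9
```

```bash
python3 - <<'E'
from h import *
t=load('top7');s=cam('scene','s7');w=load('w1')
A=[];
for n,c,roi,th in (('t',t,(230,225,275,270),-4),('s',s,(335,205,380,250),-4),('w',w,(330,150,390,215),-22)):
    for e,a in grey(c,roi,thr=th): print(n,np.round(e[0],1),np.round(e[1],1),onz(c,*e[0],.058).round(4)); A.append((c,e[0]))
print(tri(*A[0],*A[2])[0] if len(A)>2 else '')
go([.557,.085,.13],[.557,.085,.0455],yaw=20)
E
```

```text
t [249.4 243.1] [17.5 21.3] [0.555  0.0854 0.058 ]
w [359.8 188.2] [35.8 36.5] [0.5541 0.0893 0.058 ]

t 17.675 pos [0.5483 0.3347 0.1873] yaw 20.11 turn [-0.001 -0.016  0.002]
   [0.557, 0.085, 0.13] [-7.86 23.75  5.59]
   [0.557, 0.085, 0.0455] [-8.   23.76 14.04]
```

Request:
play_rows(
  gripper=[-1, -1, -1, -1, -1, -1, -1],
  delta_pos=[
    [-1.8, 5.8, 0],
    [-3.6, 11.6, 0],
    [-5.4, 17.4, 2],
    [-7.3, 23.4, 5],
    [-7.3, 23.4, 5],
    [-7.3, 23.4, 5],
    [-7.3, 23.4, 5],
  ],
  turn=[
    [0, 0, 0],
    [0, 0, 0],
    [0, 0, 0],
    [0, 0, 0],
    [0, 0, 0],
    [0, 0, 0],
    [0, 0, 0],
  ],
)

```text
time: 18.55
position: [0.5562, 0.0894, 0.1294]
tool_rot: [0.985, 0.175, 0.001, -0.0]
ft_force: [0.7, 0.1, 0.6]
grip_width: 0.0865
grip_force: 0.0
```

```bash
python3 - <<'E'
from h import *
go([.556,.087,.0455],yaw=20)
w=cam('wrist','w8')
for th in (-12,-20,-28):
  for e,a in grey(w,(200,100,440,330),lo=1000,thr=th): print(th,np.round(e[0],1),np.round(e[1],1),int(a),onz(w,*e[0],.058).round(4))
E
```

```text
t 18.55 pos [0.5562 0.0894 0.1294] yaw 20.19 turn [ 0.    -0.001  0.003]
   [0.556, 0.087, 0.0455] [-0.11  0.21  8.39]
-12 [316.6 262.4] [70.  73.1] 4002 [0.5553 0.0881 0.058 ]
-20 [316.2 263.7] [72.8 76.5] 4358 [0.5545 0.0881 0.058 ]
-20 [381.9 126.2] [33.1 66.6] 1555 [0.6412 0.0814 0.058 ]
-28 [336.7 270.6] [ 73.9 131.8] 7325 [0.5547 0.075  0.058 ]
-28 [389.9 129.1] [72.9 97.2] 1448 [0.6413 0.0767 0.058 ]
-28 [382.3 125.6] [36.2 66. ] 1662 [0.6416 0.0813 0.058 ]
```

Request:
play_rows(
  gripper=[-1, -1, -1, -1, 1, 1, 1, 1, 1, 1, 1],
  delta_pos=[
    [-0.1, 0.1, 4],
    [-0.1, 0.1, 7.5],
    [-0.1, 0.1, 8.4],
    [-0.1, 0.1, 8.4],
    [-0.1, 0.1, 8.4],
    [-0.1, 0.1, 8.4],
    [-0.1, 0.1, 8.4],
    [-0.1, 0.1, 8.4],
    [-0.1, 0.1, 8.4],
    [-0.1, 0.1, 8.4],
    [-0.1, 0.1, 8.4],
  ],
  turn=[
    [0, 0, 0],
    [0, 0, 0],
    [0, 0, 0],
    [0, 0, 0],
    [0, 0, 0],
    [0, 0, 0],
    [0, 0, 0],
    [0, 0, 0],
    [0, 0, 0],
    [0, 0, 0],
    [0, 0, 0],
  ],
  squeeze=25,
)

```text
time: 19.98
position: [0.5552, 0.0867, 0.0447]
tool_rot: [0.985, 0.174, 0.0, -0.0]
ft_force: [-0.9, 0.5, 3.0]
grip_width: 0.0463
grip_force: 25.0
```

```bash
python3 - <<'E'
from h import *
p=place(66,-49); print(p)
go([*p,.15],[*p,.0515],yaw=20)
E
```

```text
[0.5765787  0.26072839]
t 19.975 pos [0.5552 0.0867 0.0447] yaw 20.09 turn [-0.    -0.     0.002]
   [np.float64(0.5765786999948277), np.float64(0.26072839104098466), 0.15] [  7.99 -15.61 -10.52]
   [np.float64(0.5765786999948277), np.float64(0.26072839104098466), 0.0515] [  7.99 -15.61  -0.67]
```

Request:
play_rows(
  gripper=[1, 1, 1, 1, 1, 1, 1, 1, 1, 1, 1, 1],
  delta_pos=[
    [0, 0, -4],
    [0, 0, -9],
    [2, -4, -10.5],
    [4, -8, -10.5],
    [6, -12, -10.5],
    [8, -15.6, -10.5],
    [8, -15.6, -10.5],
    [8, -15.6, -10.5],
    [8, -15.6, -8],
    [8, -15.6, -4.5],
    [8, -15.6, -2.5],
    [8, -15.6, -1.5],
  ],
  turn=[
    [0, 0, 0],
    [0, 0, 0],
    [0, 0, 0],
    [0, 0, 0],
    [0, 0, 0],
    [0, 0, 0],
    [0, 0, 0],
    [0, 0, 0],
    [0, 0, 0],
    [0, 0, 0],
    [0, 0, 0],
    [0, 0, 0],
  ],
)

```text
time: 21.48
position: [0.5759, 0.2589, 0.0582]
tool_rot: [0.985, 0.174, -0.002, 0.0]
ft_force: [-0.1, -0.2, -0.8]
grip_width: 0.0466
grip_force: 25.0
```

```bash
python3 - <<'E'
from h import *
p=place(66,-49)
go([*p,.0505],yaw=20)
E
```

```text
t 21.475 pos [0.5759 0.2589 0.0582] yaw 19.99 turn [-0.     0.003 -0.   ]
   [np.float64(0.5765786999948277), np.float64(0.26072839104098466), 0.0505] [ 0.13 -0.15  0.76]
```

Request:
play_rows(
  gripper=[1, 1, 1, 1, -0.38, -0.38, -0.38, -0.38, -0.38, -0.38],
  delta_pos=[
    [0, -0.1, 0.5],
    [0, -0.1, 0.9],
    [0, -0.1, 1.0],
    [0, -0.1, 1.0],
    [0, -0.1, 1.0],
    [0, -0.1, 1.0],
    [0, -0.1, 1.0],
    [0, -0.1, -2],
    [0, -0.1, -7],
    [0, -0.1, -12],
  ],
  turn=[
    [0, 0, 0],
    [0, 0, 0],
    [0, 0, 0],
    [0, 0, 0],
    [0, 0, 0],
    [0, 0, 0],
    [0, 0, 0],
    [0, 0, 0],
    [0, 0, 0],
    [0, 0, 0],
  ],
)

```text
time: 22.72
position: [0.5761, 0.2615, 0.1806]
tool_rot: [0.985, 0.174, -0.0, 0.0]
ft_force: [0.6, 0.3, -1.0]
grip_width: 0.0601
grip_force: 0.0
```

```bash
python3 - <<'E'
from h import *
go([.62,.0765,.16],yaw=180)
go([.62,.0765,.16],yaw=110)
E
```

```text
t 22.725 pos [0.5761 0.2615 0.1806] yaw 20.1 turn [-1.000e-03  0.000e+00 -2.791e+00]
   [0.62, 0.0765, 0.16] [-2.23 18.89  2.06]
t 22.725 pos [0.5761 0.2615 0.1806] yaw 20.1 turn [-1.000e-03  1.000e-03 -1.569e+00]
   [0.62, 0.0765, 0.16] [-2.23 18.89  2.06]
```

Request:
play_rows(
  gripper=[-1, -1, -1, -1, -1, -1, -1, -1, -1, -1, -1, -1],
  delta_pos=[
    [-1, 4, 0],
    [-1, 8, 0],
    [-1, 12, 0],
    [-1, 16, 0],
    [0.8, 20, 0],
    [0.8, 20, 0],
    [0.8, 20, 0],
    [0.8, 20, 0],
    [0.8, 20, 0],
    [0.8, 20, 0],
    [0.8, 20, 0],
    [0.8, 20, 0],
  ],
  turn=[
    [0, 0, -0.18],
    [0, 0, -0.36],
    [0, 0, -0.54],
    [0, 0, -0.72],
    [0, 0, -0.9],
    [0, 0, -1.08],
    [0, 0, -1.26],
    [0, 0, -1.44],
    [0, 0, -1.62],
    [0, 0, -1.8],
    [0, 0, -1.98],
    [0, 0, -2.16],
  ],
)

```text
time: 24.22
position: [0.6525, 0.0766, 0.1796]
tool_rot: [0.307, 0.952, -0.0, -0.0]
ft_force: [-0.1, 0.5, -0.2]
grip_width: 0.0869
grip_force: 0.0
```

Request:
play_rows(
  gripper=[-1, -1, -1, -1, -1, -1],
  delta_pos=[
    [0, 0, 0],
    [0, 0, 2],
    [0, 0, 5],
    [0, 0, 5],
    [0, 0, 5],
    [0, 0, 5],
  ],
  turn=[
    [0, 0, -0.18],
    [0, 0, -0.36],
    [0, 0, -0.54],
    [0, 0, -0.63],
    [0, 0, -0.63],
    [0, 0, -0.63],
  ],
)

```text
time: 24.98
position: [0.653, 0.0766, 0.1301]
tool_rot: [0.001, 1.0, -0.0, 0.001]
ft_force: [0.1, 0.3, -0.2]
grip_width: 0.0873
grip_force: 0.0
```

```bash
python3 - <<'E'
from h import *
w=cam('wrist','w9'); s=cam('scene','s9')
go([.652,.0765,.004],yaw=180)
report(w,blobs(w,lo=400,roi=(150,130,490,285)),.018)
a=cv2.cvtColor(s['color'],cv2.COLOR_RGB2BGR)[120:400,220:450]; b=cv2.cvtColor(w['color'],cv2.COLOR_RGB2BGR)
o=np.zeros((420,800,3),np.uint8); o[:,:345]=cv2.resize(a,(345,420));o[:340,345:]=cv2.resize(b,(455,340)); cv2.imwrite('pics/m5.png',o)
E
```

```text
t 25.075 pos [0.653  0.0766 0.1302] yaw 179.91 turn [-0.     0.001 -0.002]
   [0.652, 0.0765, 0.004] [ 1.100e-01 -1.000e-02  1.262e+01]
[179.5 248. ] 1867 xy [ 0.6573 -0.0189] size mm [33.3 43.3] ang 65.0
[307.5 235.5] 5162 xy [0.6493 0.0704] size mm [69. 45.] ang 178.4
[187.5 164.5] 3365 xy [ 0.6003 -0.0086] size mm [48.6 44.9] ang 89.9
```

View pics/m5.png

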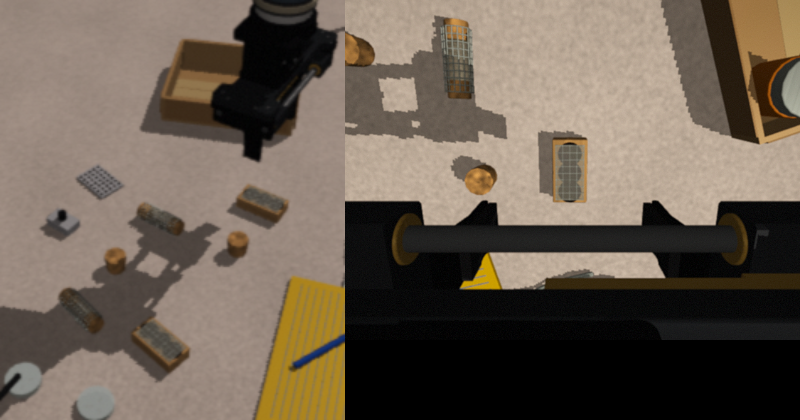

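The scene picture shows nothing has shifted. The wrist view shows cage1 centred between the fingers (full-scale (316,240)), aligned and well clear of the cork.

Request:
play_rows(
  gripper=[-1, -1, -1, -1, -1, 1, 1, 1, 1, 1, 1, 1],
  delta_pos=[
    [0.2, 0, 5],
    [0.2, 0, 10],
    [0.2, 0, 12],
    [0.2, 0, 12.6],
    [0.2, 0, 12.6],
    [0.2, 0, 12.6],
    [0.2, 0, 12.6],
    [0.2, 0, 12.6],
    [0.2, 0, 12.6],
    [0.2, 0, 12.6],
    [0.2, 0, 12.6],
    [0.2, 0, 12.6],
  ],
  turn=[
    [0, 0, 0],
    [0, 0, 0],
    [0, 0, 0],
    [0, 0, 0],
    [0, 0, 0],
    [0, 0, 0],
    [0, 0, 0],
    [0, 0, 0],
    [0, 0, 0],
    [0, 0, 0],
    [0, 0, 0],
    [0, 0, 0],
  ],
  squeeze=15,
)

```text
time: 26.58
position: [0.6506, 0.0766, 0.0035]
tool_rot: [0.0, 1.0, 0.0, -0.0]
ft_force: [-0.3, 0.1, -0.1]
grip_width: 0.0339
grip_force: 15.0
```

```bash
python3 - <<'E'
from h import *
for u,v in ((-57,39),(-57,-39)):
    p=place(u,v); go([*p,.13],[*p,.01],yaw=110)
E
```

```text
t 26.575 pos [0.6506 0.0766 0.0035] yaw 179.96 turn [-0.    -0.     1.221]
   [np.float64(0.43089873502550213), np.float64(0.3013528640410873), 0.13] [ 21.99  22.46 -12.65]
   [np.float64(0.43089873502550213), np.float64(0.3013528640410873), 0.01] [21.98 22.46 -0.65]
t 26.575 pos [0.6506 0.0766 0.0035] yaw 179.96 turn [-0.    -0.     1.221]
   [np.float64(0.4575763062049043), np.float64(0.22805683961978646), 0.13] [ 19.31  15.13 -12.65]
   [np.float64(0.4575763062049043), np.float64(0.22805683961978646), 0.01] [19.31 15.13 -0.65]
```

Request:
play_rows(
  gripper=[1, 1, 1, 1, 1, 1, 1, 1, 1, 1, 1, 1],
  delta_pos=[
    [0, 0, -4],
    [0, 0, -9],
    [3, 3, -12.6],
    [6, 6, -12.6],
    [10, 10, -12.6],
    [14, 14, -12.6],
    [18, 18, -12.6],
    [22, 22.4, -12.6],
    [22, 22.4, -12.6],
    [22, 22.4, -12.6],
    [22, 22.4, -12.6],
    [22, 22.4, -12.6],
  ],
  turn=[
    [0, 0, 0],
    [0, 0, 0.18],
    [0, 0, 0.36],
    [0, 0, 0.54],
    [0, 0, 0.72],
    [0, 0, 0.9],
    [0, 0, 1.08],
    [0, 0, 1.22],
    [0, 0, 1.22],
    [0, 0, 1.22],
    [0, 0, 1.22],
    [0, 0, 1.22],
  ],
)

```text
time: 28.08
position: [0.4319, 0.2999, 0.1296]
tool_rot: [0.574, 0.819, 0.0, 0.0]
ft_force: [-0.5, 0.1, 0.1]
grip_width: 0.0338
grip_force: 15.0
```

```bash
python3 - <<'E'
from h import *
w=cam('wrist','w10')
p=place(-57,39); go([*p,.0095],yaw=110)
cv2.imwrite('pics/w10.png',cv2.cvtColor(w['color'],cv2.COLOR_RGB2BGR))
E
```

```text
t 28.125 pos [0.4318 0.2999 0.1295] yaw 109.95 turn [ 0.     0.    -0.001]
   [np.float64(0.43089873502550213), np.float64(0.3013528640410873), 0.0095] [ 0.17 -0.03 12.  ]
```

View pics/w10.png

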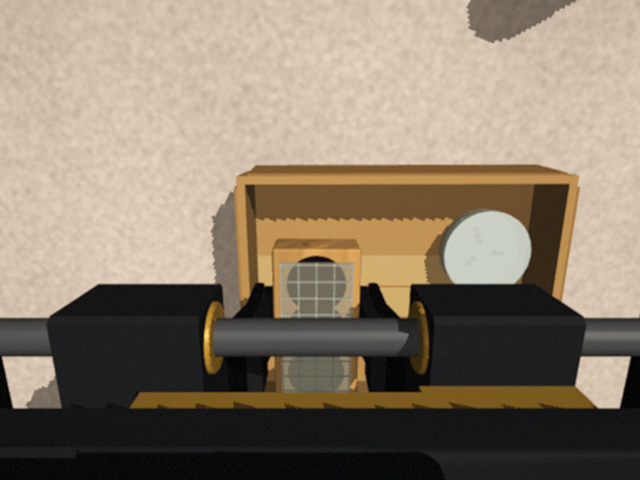

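The wrist view shows the carton squared up with the gripper, and the dish flat in its corner at (487,252). The back rim corners are at (237,180) and (578,178). The cage is clear of everything. A quick check of the offsets before lowering:

```bash
cat >> h.py <<'E'
def uv(X):
    a=np.radians(PH); d=np.array(X[:2])-CC; return (np.array([d[0]*np.cos(a)+d[1]*np.sin(a),-d[0]*np.sin(a)+d[1]*np.cos(a)])*1e3).round(1)
E
python3 - <<'E'
from h import *
w=load('w10')
for p in ((237,181),(578,179)): print('rim outer back',uv(onz(w,*p,.045)))
for p in ((258,167),(546,167)): print('back wall bottom?',uv(onz(w,*p,.045)))
print('dish',uv(onz(w,487,250,.020)), 'tcp',uv(robot.get_obs()['position']))
E
```

```text
rim outer back [-103.6   82.2]
rim outer back [101.4  83.2]
back wall bottom? [-90.7  90.5]
back wall bottom? [81.2 90.3]
dish [62.3 32.2] tcp [-56.7  37.3]
```

Request:
play_rows(
  gripper=[1, 1, 1, 1, 1, 1, 1, 0.03, 0.03, 0.03, 0.03, 0.03],
  delta_pos=[
    [0.1, 0, 5],
    [0.1, 0, 9],
    [0.1, 0, 11],
    [0.1, 0, 11.7],
    [0.1, 0, 12.0],
    [0.1, 0, 12.0],
    [0.1, 0, 12.0],
    [0.1, 0, 12.0],
    [0.1, 0, 12.0],
    [0.1, 0, 12.0],
    [0.1, 0, 10],
    [0.1, 0, 5],
  ],
  turn=[
    [0, 0, 0],
    [0, 0, 0],
    [0, 0, 0],
    [0, 0, 0],
    [0, 0, 0],
    [0, 0, 0],
    [0, 0, 0],
    [0, 0, 0],
    [0, 0, 0],
    [0, 0, 0],
    [0, 0, 0],
    [0, 0, 0],
  ],
)

```text
time: 29.62
position: [0.4289, 0.3009, 0.0784]
tool_rot: [0.573, 0.819, -0.002, -0.002]
ft_force: [0.3, -1.2, -0.3]
grip_width: 0.0421
grip_force: 0.0
```

```bash
python3 - <<'E'
from h import *
t=cam('top','top11')
report(t,blobs(t,roi=(230,165,470,330)),.015)
go([.550,-.0275,.12],yaw=177)
E
```

```text
[343.1 302.4] 185 xy [ 0.4354 -0.1015] size mm [37.9 31.2] ang 174.2
[294.8 306.9] 422 xy [ 0.4282 -0.0023] size mm [56.2 36.5] ang 164.3
[390.8 254.3] 84 xy [ 0.5332 -0.203 ] size mm [36.2 21.6] ang 159.6
[351. 251.] 132 xy [ 0.5418 -0.1208] size mm [25.1 29.7] ang 178.2
[307.  248.5] 215 xy [ 0.5494 -0.029 ] size mm [70.4 23.9] ang 177.1
[432.5 206. ] 214 xy [ 0.6345 -0.2953] size mm [35.7 34.9] ang 88.5
[299. 197.] 132 xy [ 0.6615 -0.0133] size mm [25.8 31. ] ang 179.3
[384.1 197.7] 452 xy [ 0.6554 -0.1943] size mm [68. 35.] ang 166.9
t 29.675 pos [0.4327 0.3029 0.085 ] yaw 110.08 turn [ 0.006  0.004 -1.168]
   [0.55, -0.0275, 0.12] [-35.06  -0.3   -3.51]
```

Request:
play_rows(
  gripper=[0.03, 0.03, -1, -1, -1, -1, -1, -1, -1, -1, -1, -1],
  delta_pos=[
    [0, 0, -5],
    [-3, 0, -8],
    [-9, 0.7, -8],
    [-15, 1.2, -8],
    [-21, 1.7, -8],
    [-27, 2.1, -8],
    [-33, 2.6, -8],
    [-39, 3.1, -8],
    [-45, 3.6, -8],
    [-51, 4, -7],
    [-54.2, 4.3, -5],
    [-54.2, 4.3, -4],
  ],
  turn=[
    [0, 0, 0],
    [0, 0, -0.1],
    [0, 0, -0.25],
    [0, 0, -0.4],
    [0, 0, -0.55],
    [0, 0, -0.7],
    [0, 0, -0.85],
    [0, 0, -0.995],
    [0, 0, -0.995],
    [0, 0, -0.995],
    [0, 0, -0.995],
    [0, 0, -0.995],
  ],
)

```text
time: 31.18
position: [0.6568, -0.1954, 0.118]
tool_rot: [0.114, 0.993, -0.0, -0.0]
ft_force: [-0.4, -1.1, -0.4]
grip_width: 0.0869
grip_force: 0.0
```

Request:
play_rows(
  gripper=[-1, -1, -1],
  delta_pos=[
    [0, 0, 0],
    [0, 0, 0],
    [0, 0, 0],
  ],
  turn=[
    [0, 0, 0],
    [0, 0, 0],
    [0, 0, 0],
  ],
)

```text
time: 31.55
position: [0.657, -0.1916, 0.1206]
tool_rot: [0.112, 0.994, -0.0, 0.001]
ft_force: [-0.5, -0.4, -0.1]
grip_width: 0.0868
grip_force: 0.0
```

```bash
cat >> h.py <<'E'
def wood(c,roi,z,lo=600):
    """box round saturated wood (mesh holes closed) in a wrist picture"""
    hsv=cv2.cvtColor(c['color'],cv2.COLOR_RGB2HSV); m=((hsv[...,1]>95)&(hsv[...,2]>60)).astype(np.uint8)
    n=np.zeros_like(m);x0,y0,x1,y1=roi;n[y0:y1,x0:x1]=m[y0:y1,x0:x1]; n=cv2.morphologyEx(n,cv2.MORPH_CLOSE,np.ones((25,25)))
    n=cv2.morphologyEx(n,cv2.MORPH_OPEN,np.ones((5,5)))
    report(c,[(cv2.minAreaRect(k),cv2.contourArea(k),k) for k in cv2.findContours(n,0,1)[0] if cv2.contourArea(k)>lo],z)
E
python3 - <<'E'
from h import *
w=cam('wrist','w12'); go([.656,-.193,.004],yaw=167)
wood(w,(150,100,490,285),.018)
E
```

```text
t 31.6 pos [ 0.657  -0.1918  0.1206] yaw 167.14 turn [-0.     0.001  0.002]
   [0.656, -0.193, 0.004] [ 0.09 -0.14 11.66]
[314.5 234.5] 936 xy [ 0.65   -0.1912] size mm [33.2 54.2] ang 168.0
[258.2 126.1] 767 xy [ 0.5739 -0.2098] size mm [16.3 19.4] ang 73.0
```

Request:
play_rows(
  gripper=[-1, -1, -1, -1, -1, 1, 1, 1, 1, 1, 1, 1],
  delta_pos=[
    [0.2, 0, 5],
    [0.2, 0, 9],
    [0.2, 0, 11],
    [0.2, 0, 11.7],
    [0.2, 0, 11.7],
    [0.2, 0, 11.7],
    [0.2, 0, 11.7],
    [0.2, 0, 11.7],
    [0.2, 0, 11.7],
    [0.2, 0, 11.7],
    [0.2, 0, 11.7],
    [0.2, 0, 11.7],
  ],
  turn=[
    [0, 0, 0],
    [0, 0, 0],
    [0, 0, 0],
    [0, 0, 0],
    [0, 0, 0],
    [0, 0, 0],
    [0, 0, 0],
    [0, 0, 0],
    [0, 0, 0],
    [0, 0, 0],
    [0, 0, 0],
    [0, 0, 0],
  ],
)

```text
time: 33.1
position: [0.6547, -0.1922, 0.0025]
tool_rot: [0.113, 0.994, 0.0, -0.0]
ft_force: [0.1, 0.7, 0.0]
grip_width: 0.0337
grip_force: 15.0
```

```bash
python3 - <<'E'
from h import *
p=place(-57,-39); go([*p,.14],[*p,.01],yaw=110)
E
```

```text
t 33.1 pos [ 0.6547 -0.1922  0.0025] yaw 167.06 turn [-0.    -0.     0.996]
   [np.float64(0.4575763062049043), np.float64(0.22805683961978646), 0.14] [ 28.63  36.55 -13.74]
   [np.float64(0.4575763062049043), np.float64(0.22805683961978646), 0.01] [28.62 36.55 -0.74]
```

Request:
play_rows(
  gripper=[1, 1, 1, 1, 1, 1, 1, 1, 1, 1, 1, 1],
  delta_pos=[
    [0, 0, -4],
    [0, 0, -9],
    [3, 4, -13.7],
    [7, 9, -13.7],
    [11, 14, -13.7],
    [15, 19, -13.7],
    [19, 24, -13.7],
    [23, 29, -13.7],
    [26, 33, -13.7],
    [28.6, 36.5, -13.7],
    [28.6, 36.5, -13.7],
    [28.6, 36.5, -13.7],
  ],
  turn=[
    [0, 0, 0],
    [0, 0, 0],
    [0, 0, 0.15],
    [0, 0, 0.3],
    [0, 0, 0.45],
    [0, 0, 0.6],
    [0, 0, 0.75],
    [0, 0, 0.9],
    [0, 0, 0.996],
    [0, 0, 0.996],
    [0, 0, 0.996],
    [0, 0, 0.996],
  ],
)

```text
time: 34.6
position: [0.4582, 0.2273, 0.1397]
tool_rot: [0.573, 0.819, 0.0, 0.0]
ft_force: [0.7, -0.1, 0.2]
grip_width: 0.0339
grip_force: 15.0
```

Request:
play_rows(
  gripper=[1, 1, 1, 1, 1],
  delta_pos=[
    [0, 0, 2],
    [0, 0, 5],
    [0, 0, 6],
    [0, 0, 6],
    [0, 0, 6],
  ],
  turn=[
    [0, 0, 0],
    [0, 0, 0],
    [0, 0, 0],
    [0, 0, 0],
    [0, 0, 0],
  ],
)

```text
time: 35.22
position: [0.4586, 0.2273, 0.0803]
tool_rot: [0.574, 0.819, 0.001, 0.001]
ft_force: [-0.5, 0.0, 0.0]
grip_width: 0.0335
grip_force: 15.0
```

```bash
python3 - <<'E'
from h import *
p=place(-57,-39); go([*p,.0085],yaw=110)
E
```

```text
t 35.225 pos [0.4586 0.2273 0.0803] yaw 109.95 turn [ 0.002  0.    -0.001]
   [np.float64(0.4575763062049043), np.float64(0.22805683961978646), 0.0085] [ 0.11 -0.08  7.18]
```

Request:
play_rows(
  gripper=[1, 1, 1, 1, 1, 0.03, 0.03, 0.03, 0.03, 0.03, 0.03],
  delta_pos=[
    [0.1, -0.1, 4],
    [0.1, -0.1, 6],
    [0.1, -0.1, 6.9],
    [0.1, -0.1, 7.1],
    [0.1, -0.1, 7.1],
    [0.1, -0.1, 7.1],
    [0.1, -0.1, 7.1],
    [0.1, -0.1, 7.1],
    [0.1, -0.1, 5],
    [0.1, -0.1, 0],
    [0.1, -0.1, -6],
  ],
  turn=[
    [0, 0, 0],
    [0, 0, 0],
    [0, 0, 0],
    [0, 0, 0],
    [0, 0, 0],
    [0, 0, 0],
    [0, 0, 0],
    [0, 0, 0],
    [0, 0, 0],
    [0, 0, 0],
    [0, 0, 0],
  ],
)

```text
time: 36.6
position: [0.4555, 0.2278, 0.1401]
tool_rot: [0.574, 0.819, -0.001, -0.001]
ft_force: [1.4, 0.6, 0.2]
grip_width: 0.0422
grip_force: 0.0
```

```bash
python3 - <<'E'
from h import *
cam('scene','s13')
go([.552,-.0275,.12],yaw=177.5)
E
```

```text
t 36.65 pos [0.4602 0.2293 0.1477] yaw 110.02 turn [ 0.01   0.008 -1.178]
   [0.552, -0.0275, 0.12] [-27.27  -0.2    2.8 ]
```

Request:
play_rows(
  gripper=[-1, -1, -1, -1, -1, -1, -1, -1, -1, -1, -1],
  delta_pos=[
    [-4, 0, 0],
    [-8, 0, 0],
    [-13, 0, 0],
    [-18, 0, 0],
    [-23, 0, 0],
    [-27.2, 0, 2],
    [-27.2, 0, 2],
    [-27.2, 0, 2],
    [-27.2, 0, 2],
    [-27.2, 0, 2],
    [-27.2, 0, 2],
  ],
  turn=[
    [0, 0, -0.17],
    [0, 0, -0.34],
    [0, 0, -0.51],
    [0, 0, -0.68],
    [0, 0, -0.85],
    [0, 0, -1.02],
    [0, 0, -1.178],
    [0, 0, -1.178],
    [0, 0, -1.178],
    [0, 0, -1.178],
    [0, 0, -1.178],
  ],
)

```text
time: 38.02
position: [0.5494, -0.027, 0.1198]
tool_rot: [0.022, 1.0, -0.0, 0.0]
ft_force: [-0.1, 0.3, -0.6]
grip_width: 0.0874
grip_force: 0.0
```

```bash
python3 - <<'E'
from h import *
w=cam('wrist','w14'); go([.552,-.0275,.004],yaw=177.5)
wood(w,(150,100,490,310),.018,lo=150)
E
```

```text
t 38.075 pos [ 0.5495 -0.0271  0.1198] yaw 177.51 turn [-0.  0.  0.]
   [0.552, -0.0275, 0.004] [-0.25 -0.03 11.58]
[319.5 279.5] 690 xy [ 0.5734 -0.0259] size mm [19.7 21. ] ang 178.2
[178.8 238.8] 1546 xy [ 0.5407 -0.1186] size mm [33.7 26.8] ang 130.4
[321.  209.5] 689 xy [ 0.525  -0.0229] size mm [18.2 17.9] ang 87.5
```

Request:
play_rows(
  gripper=[-1, -1, -1, -1, -1, 1, 1, 1, 1, 1, 1, 1],
  delta_pos=[
    [0, 0.1, 5],
    [0, 0.1, 9],
    [0, 0.1, 11],
    [0, 0.1, 11.5],
    [0, 0.1, 11.5],
    [0, 0.1, 11.5],
    [0, 0.1, 11.5],
    [0, 0.1, 11.5],
    [0, 0.1, 11.5],
    [0, 0.1, 11.5],
    [0, 0.1, 11.5],
    [0, 0.1, 11.5],
  ],
  turn=[
    [0, 0, 0],
    [0, 0, 0],
    [0, 0, 0],
    [0, 0, 0],
    [0, 0, 0],
    [0, 0, 0],
    [0, 0, 0],
    [0, 0, 0],
    [0, 0, 0],
    [0, 0, 0],
    [0, 0, 0],
    [0, 0, 0],
  ],
  squeeze=10,
)

```text
time: 39.58
position: [0.5495, -0.0265, 0.0045]
tool_rot: [0.022, 1.0, 0.0, -0.0]
ft_force: [0.2, 1.0, 1.3]
grip_width: 0.0249
grip_force: 0.1
```

```bash
python3 - <<'E'
from h import *
p=place(-3,39); go([*p,.14],[*p,.01],yaw=110)
E
```

```text
t 39.575 pos [ 0.5495 -0.0265  0.0045] yaw 177.49 turn [-0.    -0.     1.178]
   [np.float64(0.4816421365479412), np.float64(0.3198219517806734), 0.14] [  8.3   34.3  -13.54]
   [np.float64(0.4816421365479412), np.float64(0.3198219517806734), 0.01] [ 8.29 34.3  -0.54]
```

Request:
play_rows(
  gripper=[1, 1, 1, 1, 1, 1, 1, 1, 1, 1, 1, 1],
  delta_pos=[
    [0, 0, 0],
    [0, 0, 0],
    [0, 0, -4],
    [0, 0, -9],
    [1, 4, -13.5],
    [2, 9, -13.5],
    [3, 14, -13.5],
    [4, 19, -13.5],
    [5, 24, -13.5],
    [7, 29, -13.5],
    [8.3, 34.3, -13.5],
    [8.3, 34.3, -13.5],
  ],
  turn=[
    [0, 0, 0],
    [0, 0, 0],
    [0, 0, 0],
    [0, 0, 0.15],
    [0, 0, 0.3],
    [0, 0, 0.45],
    [0, 0, 0.6],
    [0, 0, 0.77],
    [0, 0, 0.94],
    [0, 0, 1.1],
    [0, 0, 1.178],
    [0, 0, 1.178],
  ],
)

```text
time: 41.08
position: [0.4802, 0.3232, 0.1396]
tool_rot: [0.571, 0.821, 0.0, -0.0]
ft_force: [0.0, 0.1, 0.2]
grip_width: 0.024
grip_force: 10.0
```

Request:
play_rows(
  gripper=[1, 1, 1, 1, 1],
  delta_pos=[
    [0, 0, 0],
    [0, 0, 3],
    [0, 0, 6],
    [0, 0, 6],
    [0, 0, 6],
  ],
  turn=[
    [0, 0, 0],
    [0, 0, 0],
    [0, 0, 0],
    [0, 0, 0],
    [0, 0, 0],
  ],
)

```text
time: 41.7
position: [0.4826, 0.319, 0.0803]
tool_rot: [0.574, 0.819, 0.0, 0.0]
ft_force: [-0.6, 0.3, -0.3]
grip_width: 0.024
grip_force: 10.0
```

```bash
python3 - <<'E'
from h import *
p=place(-3,39); go([*p,.0105],yaw=110)
w=cam('wrist','w15'); cv2.imwrite('pics/w15.png',cv2.cvtColor(w['color'],cv2.COLOR_RGB2BGR))
E
```

```text
t 41.7 pos [0.4826 0.319  0.0803] yaw 109.91 turn [ 0.001  0.    -0.002]
   [np.float64(0.4816421365479412), np.float64(0.3198219517806734), 0.0105] [ 0.11 -0.07  6.98]
```

View pics/w15.png

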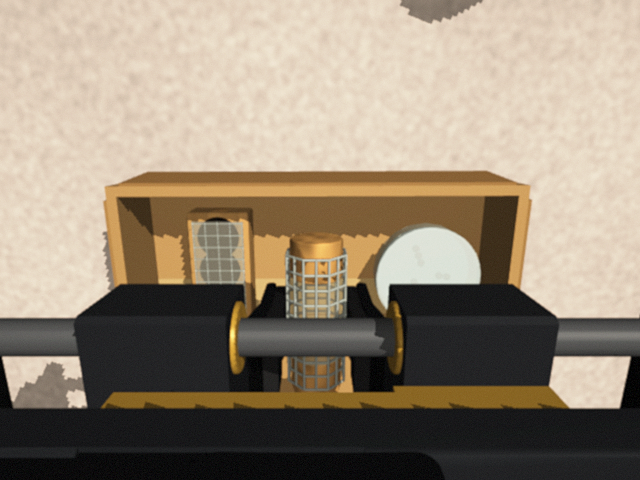

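The wrist view shows cage1 flat at (220,250) and the dish at (428,268), with tube1 lined up between them and free space on both sides.

Request:
play_rows(
  gripper=[1, 1, 1, 1, 1, 0.26, 0.26, 0.26, 0.26, 0.26, 0.26],
  delta_pos=[
    [0.1, -0.1, 3.5],
    [0.1, -0.1, 6],
    [0.1, -0.1, 6.8],
    [0.1, -0.1, 6.9],
    [0.1, -0.1, 6.9],
    [0.1, -0.1, 6.9],
    [0.1, -0.1, 6.9],
    [0.1, -0.1, 6.9],
    [0.1, -0.1, 5],
    [0.1, -0.1, 0],
    [0.1, -0.1, -6],
  ],
  turn=[
    [0, 0, 0],
    [0, 0, 0],
    [0, 0, 0],
    [0, 0, 0],
    [0, 0, 0],
    [0, 0, 0],
    [0, 0, 0],
    [0, 0, 0],
    [0, 0, 0],
    [0, 0, 0],
    [0, 0, 0],
  ],
)

```text
time: 43.12
position: [0.4797, 0.3201, 0.1411]
tool_rot: [0.574, 0.819, -0.001, -0.001]
ft_force: [2.4, -0.1, -0.1]
grip_width: 0.0323
grip_force: 0.0
```

Request:
play_rows(
  gripper=[-1, -1],
  delta_pos=[
    [0, 0, 0],
    [0, 0, 0],
  ],
  turn=[
    [0, 0, 0],
    [0, 0, 0],
  ],
)

```text
time: 43.38
position: [0.4801, 0.3203, 0.1405]
tool_rot: [0.574, 0.819, 0.0, 0.0]
ft_force: [-0.6, 0.1, -0.8]
grip_width: 0.045
grip_force: 0.0
```

```bash
python3 - <<'E'
from h import *
go([.550,-.205,.12],yaw=164.5)
E
```

```text
t 43.375 pos [0.4801 0.3203 0.1405] yaw 110.0 turn [ 0.001  0.    -0.951]
   [0.55, -0.205, 0.12] [-51.76 -11.4    2.04]
```

Request:
play_rows(
  gripper=[-1, -1, -1, -1, -1, -1, -1, -1, -1, -1, -1, -1],
  delta_pos=[
    [-4, -1, 0],
    [-9, -2, 0],
    [-15, -3, 0],
    [-21, -4.5, 0],
    [-27, -6, 0],
    [-33, -7, 0],
    [-39, -8.5, 0],
    [-45, -10, 0],
    [-51.8, -11.4, 0],
    [-51.8, -11.4, 2],
    [-51.8, -11.4, 2],
    [-51.8, -11.4, 2],
  ],
  turn=[
    [0, 0, -0.1],
    [0, 0, -0.25],
    [0, 0, -0.4],
    [0, 0, -0.55],
    [0, 0, -0.7],
    [0, 0, -0.85],
    [0, 0, -0.95],
    [0, 0, -0.95],
    [0, 0, -0.95],
    [0, 0, -0.95],
    [0, 0, -0.95],
    [0, 0, -0.95],
  ],
)

```text
time: 44.88
position: [0.5494, -0.2041, 0.1188]
tool_rot: [0.135, 0.991, 0.001, -0.001]
ft_force: [0.3, -0.1, 0.6]
grip_width: 0.0872
grip_force: 0.0
```

Request:
play_rows(
  gripper=[-1, -1, -1],
  delta_pos=[
    [0, 0, 0],
    [0, 0, 0],
    [0, 0, 0],
  ],
  turn=[
    [0, 0, 0],
    [0, 0, 0],
    [0, 0, 0],
  ],
)

```text
time: 45.25
position: [0.5506, -0.2049, 0.1201]
tool_rot: [0.135, 0.991, -0.0, 0.0]
ft_force: [-0.2, -0.2, 0.3]
grip_width: 0.0871
grip_force: 0.0
```

```bash
python3 - <<'E'
from h import *
w=cam('wrist','w16'); go([.550,-.205,.004],yaw=164.5)
wood(w,(230,100,400,310),.018,lo=150)
E
```

```text
t 45.3 pos [ 0.5505 -0.2051  0.12  ] yaw 164.47 turn [-0.     0.001 -0.001]
   [0.55, -0.205, 0.004] [ 6.00e-02 -1.00e-02  1.16e+01]
[317.  277.5] 670 xy [ 0.5725 -0.2104] size mm [19. 21.] ang 165.0
[320.  206.5] 672 xy [ 0.5257 -0.1954] size mm [16.9 17.8] ang 165.1
```

Request:
play_rows(
  gripper=[-0.38, -0.38, -0.38, -0.38, -0.38, -0.38, 1, 1, 1, 1, 1, 1],
  delta_pos=[
    [0.2, 0.15, 0],
    [0.2, 0.15, 2],
    [0.2, 0.15, 6],
    [0.2, 0.15, 10],
    [0.2, 0.15, 11.5],
    [0.2, 0.15, 11.5],
    [0.2, 0.15, 11.5],
    [0.2, 0.15, 11.5],
    [0.2, 0.15, 11.5],
    [0.2, 0.15, 11.5],
    [0.2, 0.15, 11.5],
    [0.2, 0.15, 11.5],
  ],
  turn=[
    [0, 0, 0.03],
    [0, 0, 0.03],
    [0, 0, 0.03],
    [0, 0, 0.03],
    [0, 0, 0.03],
    [0, 0, 0.03],
    [0, 0, 0.03],
    [0, 0, 0.03],
    [0, 0, 0.03],
    [0, 0, 0.03],
    [0, 0, 0.03],
    [0, 0, 0.03],
  ],
)

```text
time: 46.8
position: [0.549, -0.2035, 0.005]
tool_rot: [0.15, 0.989, -0.0, 0.0]
ft_force: [-0.7, 0.5, 3.0]
grip_width: 0.0243
grip_force: 10.0
```

```bash
python3 - <<'E'
from h import *
p=place(-3,-39); go([*p,.14],[*p,.01],yaw=110)
E
```

```text
t 46.8 pos [ 0.549  -0.2035  0.005 ] yaw 162.71 turn [0.   0.   0.92]
   [np.float64(0.5083197077273434), np.float64(0.24652592735937257), 0.14] [ 17.25  41.76 -13.51]
   [np.float64(0.5083197077273434), np.float64(0.24652592735937257), 0.01] [17.26 41.76 -0.51]
```

Request:
play_rows(
  gripper=[1, 1, 1, 1, 1, 1, 1, 1, 1, 1, 1, 1],
  delta_pos=[
    [0, 0, -4],
    [0, 0, -9],
    [1, 4, -13.5],
    [3, 9, -13.5],
    [5, 14, -13.5],
    [7, 19, -13.5],
    [9, 24, -13.5],
    [12, 30, -13.5],
    [15, 36, -13.5],
    [17.2, 41.7, -13.5],
    [17.2, 41.7, -13.5],
    [17.2, 41.7, -13.5],
  ],
  turn=[
    [0, 0, 0],
    [0, 0, 0.1],
    [0, 0, 0.25],
    [0, 0, 0.4],
    [0, 0, 0.55],
    [0, 0, 0.7],
    [0, 0, 0.85],
    [0, 0, 0.92],
    [0, 0, 0.92],
    [0, 0, 0.92],
    [0, 0, 0.92],
    [0, 0, 0.92],
  ],
)

```text
time: 48.3
position: [0.508, 0.2461, 0.1393]
tool_rot: [0.573, 0.82, -0.0, -0.0]
ft_force: [-0.2, -0.5, -0.9]
grip_width: 0.0238
grip_force: 10.0
```

Request:
play_rows(
  gripper=[1, 1, 1, 1, 1],
  delta_pos=[
    [0, 0, 0],
    [0, 0, 3],
    [0, 0, 6],
    [0, 0, 6],
    [0, 0, 6],
  ],
  turn=[
    [0, 0, 0],
    [0, 0, 0],
    [0, 0, 0],
    [0, 0, 0],
    [0, 0, 0],
  ],
)

```text
time: 48.92
position: [0.5094, 0.245, 0.0803]
tool_rot: [0.574, 0.819, 0.0, 0.0]
ft_force: [0.4, 0.0, 0.1]
grip_width: 0.0236
grip_force: 10.0
```

```bash
python3 - <<'E'
from h import *
p=place(-3,-39); go([*p,.0108],yaw=110)
w=cam('wrist','w17')
E
```

```text
t 48.925 pos [0.5094 0.245  0.0803] yaw 109.9 turn [ 0.001  0.    -0.002]
   [np.float64(0.5083197077273434), np.float64(0.24652592735937257), 0.0108] [ 0.18 -0.06  6.95]
```

Request:
play_rows(
  gripper=[1, 1, 1, 1, 1, 0.26, 0.26, 0.26, 0.26, 0.26, 0.26],
  delta_pos=[
    [0.1, -0.1, 3.5],
    [0.1, -0.1, 6],
    [0.1, -0.1, 6.8],
    [0.1, -0.1, 6.9],
    [0.1, -0.1, 6.9],
    [0.1, -0.1, 6.9],
    [0.1, -0.1, 6.9],
    [0.1, -0.1, 6.9],
    [0.1, -0.1, 5],
    [0.1, -0.1, 0],
    [0.1, -0.1, -6],
  ],
  turn=[
    [0, 0, 0],
    [0, 0, 0],
    [0, 0, 0],
    [0, 0, 0],
    [0, 0, 0],
    [0, 0, 0],
    [0, 0, 0],
    [0, 0, 0],
    [0, 0, 0],
    [0, 0, 0],
    [0, 0, 0],
  ],
)

```text
time: 50.35
position: [0.5063, 0.2462, 0.1399]
tool_rot: [0.574, 0.819, -0.001, -0.001]
ft_force: [0.2, -0.1, 0.3]
grip_width: 0.0323
grip_force: 0.0
```

Request:
play_rows(
  gripper=[0.26, 0.26, 0.26, 0.26, 0.26, 0.26, 0.26, 0.26],
  delta_pos=[
    [0, 0, -6],
    [-3, 0, -12],
    [-7, 0, -18],
    [-9, 0, -24],
    [-9, 0, -26],
    [-9, 0, -26],
    [-9, 0, -26],
    [-9, 0, -26],
  ],
  turn=[
    [0, 0, 0],
    [0, 0, 0],
    [0, 0, 0],
    [0, 0, 0],
    [0, 0, 0],
    [0, 0, 0],
    [0, 0, 0],
    [0, 0, 0],
  ],
)

```text
time: 51.35
position: [0.5369, 0.1622, 0.3974]
tool_rot: [0.573, 0.819, -0.001, -0.002]
ft_force: [0.1, 0.7, -0.1]
grip_width: 0.0326
grip_force: 0.0
```

```bash
python3 - <<'E'
from h import *
go([.5,.2,.4])
w=cam('wrist','w18'); s=cam('scene','s18'); t=cam('top','top18')
for n,X in (('carton corner',[*place(103,-85),.045]),('dish',[*place(62,30),.02]),('jar',[*place(66,-49),.063]),('c1',[*place(-57,39),.023]),('c2',[*place(-57,-39),.023]),('t1',[*place(-3,39),.029]),('t2',[*place(-3,-39),.029])): print(n,np.round(proj(w,X)))
# non-wood (grey/dark) things inside carton
im=w['color'].astype(int); hsv=cv2.cvtColor(w['color'],cv2.COLOR_RGB2HSV)
poly=np.array([proj(w,[*place(u,v),.005]) for u,v in ((-96,-78),(96,-78),(96,78),(-96,78))]).astype(np.int32); print(poly.tolist())
m=np.zeros((480,640),np.uint8); cv2.fillPoly(m,[poly],1); m[285:]=0
g=((hsv[...,1]<95)&(hsv[...,2]>60)&(m>0)).astype(np.uint8); g=cv2.morphologyEx(g,cv2.MORPH_CLOSE,np.ones((7,7)))
for k in cv2.findContours(g,0,1)[0]:
    if cv2.contourArea(k)>150:
        r=cv2.minAreaRect(k); print(np.round(r[0]),np.round(r[1]),round(r[2]),uv(onz(w,*r[0],.022)),uv(onz(w,*r[0],.063)))
print('bench');report(t,blobs(t,roi=(230,165,470,330)),.015)
E
```

```text
t 51.35 pos [0.5369 0.1622 0.3974] yaw 110.03 turn [-0.004 -0.001  0.   ]
   [0.5, 0.2, 0.4] [ 4.82 -2.17 -0.25]
carton corner [404. 162.]
dish [371.  65.]
jar [377. 131.]
c1 [274.  57.]
c2 [276. 124.]
t1 [318.  56.]
t2 [318. 124.]
[[248, 154], [392, 155], [398, 25], [243, 25]]
[376. 130.] [41. 37.] 90 [ 69.8 -47. ] [ 64.1 -48. ]
[276. 125.] [46. 21.] 90 [-57.2 -40.4] [-53.2 -41.9]
[318. 124.] [46. 20.] 90 [ -3.3 -39.2] [ -3.4 -40.7]
[372.  66.] [53. 49.] 90 [62.  29.4] [56.9 22.6]
[274.  59.] [50. 23.] 90 [-56.5  36.7] [-52.5  29.4]
[318.  56.] [50. 21.] 90 [-2.9 40.1] [-3.  32.5]
bench
[344.4 302.5] 211 xy [ 0.4351 -0.1041] size mm [37.8 36.8] ang 173.9
[294.8 306.9] 419 xy [ 0.428  -0.0024] size mm [56.4 36.5] ang 164.6
[351.  250.5] 137 xy [ 0.5429 -0.1208] size mm [28.5 27.1] ang 152.3
[432.5 206. ] 214 xy [ 0.6345 -0.2953] size mm [35.7 34.9] ang 88.5
[299. 197.] 132 xy [ 0.6615 -0.0133] size mm [25.8 31. ] ang 179.3
```

All six items sit separately on the carton floor within about 3 mm of plan, and the corks and plate haven't moved. The pad's mask shifts a few pixels as the arm's shadow moves. Handing in.

```bash
python3 -c "
from rig import robot
print(robot.hand_in())"
```

```text
the job is handed in; nothing more can be done
None
```

The job is handed in: I held the dish at the camera's focus for about 4.5 s, then packed it with the jar, both cages and both tubes flat and separate in the carton; the final placement was checked from image measurements only, since I had used all 14 picture views, and no verdict came back.

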